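# Refit four components on the amplifier plate

### The job

Refit the four loose components on the brown amplifier plate, each upright and released inside the black border of the white pad that has its shape and size, the rectangular ones lying square with their pads. Fit them one at a time, heaviest first: transformer, then heat sink, then large blue capacitor, then small orange capacitor. Set each down gently instead of dropping it, and leave the green multimeter and the little glass jar where they are.

Things in the scene. Friction and masses are not known exactly. Their poses are not given: they have to be found in the camera images.
- transformer_center (a point): Transformer: dark laminated-steel core with a copper coil bulging at both sides, loose, upright on the table. 60 mm along its x, 50 mm along its y (flat coil faces 42 mm long, from 6 to 42 mm above its foot, good to grip), 50 mm tall, about 0.6 kg. Point: its centre, 25 mm above its underside; z up.
- heatsink_center (a point): Heat sink: black block with upright fins running along its length, loose. 90 mm along its x, 40 mm along its y (flat sides, grip across them), 40 mm tall, about 0.22 kg. Point: its centre, 20 mm above its underside; z up.
- large_can_center (a point): Large capacitor: upright blue can with a white band and silver top, 55 mm in diameter, 70 mm tall, loose, about 0.16 kg. Point: its centre, 35 mm above its underside; z up along the can.
- small_can_center (a point): Small capacitor: upright orange can with a white band and silver top, 35 mm in diameter, 60 mm tall, loose, about 0.07 kg. Point: its centre, 30 mm above its underside; z up along the can.
- pad_transformer_top (a point): Pad of the transformer, fixed on the brown plate: white mounting pad with a thin black border, rectangular, 76 mm along its x by 66 mm along its y, 8 mm larger all round than the part that belongs on it, 4 mm thick; its upper face lies 14 mm above the table. Point: centre of that upper face, z up, x along the side on which the transformer's 60 mm side (its x) lies, either way round.
- pad_heatsink_top (a point): Pad of the heat sink, fixed on the brown plate: white mounting pad with a thin black border, long rectangle, 106 mm along its x by 56 mm along its y, 8 mm larger all round than the part that belongs on it, 4 mm thick; its upper face lies 14 mm above the table. Point: centre of that upper face, z up, x along its length, on which the heat sink's length (its x) lies, either way round.
- pad_large_can_top (a point): Pad of the large capacitor, fixed on the brown plate: white mounting pad with a thin black border, the larger of the two round ones, 71 mm in diameter, 8 mm larger all round than the part that belongs on it, 4 mm thick; its upper face lies 14 mm above the table. Point: centre of that upper face, z up.
- pad_small_can_top (a point): Pad of the small capacitor, fixed on the brown plate: white mounting pad with a thin black border, the smaller of the two round ones, 51 mm in diameter, 8 mm larger all round than the part that belongs on it, 4 mm thick; its upper face lies 14 mm above the table. Point: centre of that upper face, z up.
- meter_center (a point): Bystander: green hand-held multimeter lying on the table, 150 x 75 mm, 34 mm high, beside the loose parts. Point: its centre, 17 mm above the table. Not to be moved.
- jar_center (a point): Bystander: small green glass jar with a grey cap, 40 mm in diameter, 55 mm tall, standing among the loose parts. Point: its centre, 27.5 mm up. Not to be moved.

How it is judged:
By the outcome, as a careful person would: the job done as asked, in the order asked, and still so for the second after the job is handed in, with the robot touching nothing.
It also fails if it takes over 133 s, if anything falls off the work surface, if the arm or the gripper's body presses on something with over 40 N, if the wrist force passes 120 N, or if a joint passes its speed limit or range.

### The arm

A 6-joint arm with a two-finger parallel gripper is mounted at the origin on the work surface. World frame = base frame: x ahead of the robot, y to its left, z up, the work surface at z = 0. Lengths are in m, angles in rad, forces in N, time in s.
With the tool pointing down it reaches from about 0.225 to 0.875 m from the base axis. Payload 3.4 kg.
Tool frame: the origin (TCP) lies between the finger pads; the fingertips stand 19 mm ahead of it and the grasp point (between the pads) is the TCP (manip.tip_reach is the distance from the TCP to the fingertips, in m); z points along the fingers, x is the direction in which the jaws open and shut, and the axes are right-handed (so a half turn about z gives the same grasp; the last joint's range is limited). The gripper opens to 85 mm and grips with 20 to 120 N. Pads are 22 mm wide; open, the fingers measure 114 mm over their backs; the gripper's body (76 mm by 85 mm) begins 54 mm behind the grasp point. The pads swing forward as they close: fully open they stand 13 mm farther back than shut.
Start: joints at [-1.335, 0.276, 1.505, -0, 1.361, -0.121], TCP at [0.201, -0.539, 0.228] pointing down, gripper open.
Joint ranges: [-2.89, 2.89], [-0.75, 2.08], [0.22, 2.7], [-1.18, 4.32], [0.11, 2.71], [-2.7, 2.7]. Speed limits (rad/s): [2.57, 2.57, 3.14, 3.14, 3.14, 3.14].

### API

Orientations are given as a unit quaternion [w, x, y, z].
In Python, from rig import manip gives the robot as it stands.
- The arm moves only by the tool send_rows, never from a script. Its arguments are lists of equal length, an entry for each row: "delta_pos": the shift along the tool's x, y, z normalised to -1 to 1, where 1 is 40 cm, a list of three; "angular": the turn, a rotation vector about the tool's x, y, z normalised to -1 to 1, where 1 is 0.08 rad, a list of three. A call has 1 to 5 rows; each row shifts and turns the commanded pose from where the row before left it, along the tool's axes as they then stand; what a row does not reach is not made up. A row lasts 1/12 s, in which the tool goes at most 41.7 mm and 7.16 degrees, less where a joint would pass 70% of its speed; a pose out of reach is approached as far as the arm can. A call with a number of a shift or a turn outside -1 to 1 is refused whole. A call with a gripper value outside its range is refused whole. "hand" is the finger opening in mm, from 0 to 85.4, set as the call begins (left out, the last holds). The fingers move at their own pace and stop on an object; "squeeze" is the grip in N (left out, the last holds). Time passes only in rows, so rows that do not move let the fingers close. It gives the time, the measured TCP pose, the force and the opening at its end, in the units of the state.
- manip.get_state(): the state, without advancing time (a new reading comes with each control period).
- manip.get_image(name): name is "scene" or "top" or "wrist"; returns the picture (480x640x3 uint8, blue, green, red); there is no depth.
- manip.calibration(name): a dict with "fx", "fy", "cx", "cy" (pixels), "k1" (the pictures are not rectified: a ray, as slopes to the right and down, at radius r is drawn at 1 + k1 r^2 times it, then the intrinsics apply), "camera_from_world" (4x4, takes a point from world to camera coordinates). Camera axes: x right, y up, looking along -z (the intrinsics and any distortion apply to the point x, -y, -z); pixel columns grow to the right and rows downward; lengths in m; the calibration is good to about 2 mm. A picture is of the moment at which its call begins: read the wrist's pose just before it. calibration takes no time and is no camera call; for the wrist camera it gives the pose at the moment of the call.
- manip.sign_off(): hands the job in, once; it reports no verdict.
The state is a dict: "clock": time; "qpos": joint angles; "qd": joint speeds; "effort": joint torques, N m; "position": TCP position; "ee_rot": TCP orientation; "contact_force": force on the tool from outside, world axes, zero at the start; "moment": the same for the moment, N m; "width": finger opening in m.
Only numpy, scipy, OpenCV 4.12 (cv2) and the standard library are available. Lean on these libraries where they do the work, as an engineer would, in place of code of your own. Each camera call takes 0.05 s, during which the arm holds its last target.

## Working session

There is one attempt and no reset: what is moved stays moved. The work goes in short steps, Python scripts to look and compute and a tool call to move; the robot and the scene stay as the last step left them, time stands still between calls to the robot, and variables do not carry over. Pictures are saved under pics/ and viewed, and the job is handed in when it is done.

Besides the shell and the picture viewer there is one more tool, called after "Request:" as a command line: name --argument value ..., lists and objects as JSON in quotes. send_rows: Moves the arm, as the interface text tells. Scaled input: -1 to 1 covers 40 cm each way for a shift and 0.08 rad each way for a turn. Its arguments: {"type":"object","properties":{"delta_pos":{"type":"array","items":{"type":"array","items":{"type":"number"}}},"angular":{"type":"array","items":{"type":"array","items":{"type":"number"}}},"hand":{"type":"number"},"squeeze":{"type":"number"}},"required":["delta_pos","angular"]}

```bash
mkdir -p pics; ls
python3 - <<'E'
from rig import manip
import cv2
s=manip.get_state();print(s)
for n in("top","scene","wrist"):
    c=manip.calibration(n);print(n,c)
    cv2.imwrite(f"pics/{n}0.png",manip.get_image(n))
E
```

```text
pics
{'clock': 0.0, 'qpos': array([-1.33499561e+00,  2.76598146e-01,  1.50615563e+00,  5.05363650e-06,
        1.36067698e+00, -1.21011594e-01]), 'qd': array([-0.00111379,  0.00035128,  0.00228469,  0.00055659,  0.00012066,
       -0.00147929]), 'effort': array([ 4.16894036e-04, -4.16768003e+01, -2.45803463e+01, -2.06740051e-04,
        1.11413226e-02,  3.91983022e-06]), 'position': array([ 0.20070498, -0.53826   ,  0.22662895]), 'ee_rot': array([-6.13363450e-04,  8.21366839e-01, -5.70399571e-01, -6.84431794e-04]), 'contact_force': array([ 0.34665734, -0.14072074, -0.13156578]), 'moment': array([-0.01449348,  0.0058192 , -0.04289299]), 'width': 0.08515601376422968}
top {'fx': 434.30209562525084, 'fy': 434.30209562525084, 'cx': 324.29423636736107, 'cy': 243.64126956281456, 'k1': -0.08582914939027257, 'camera_from_world': array([[ 0.00622524, -0.99994998, -0.0078278 , -0.0741064 ],
       [ 0.98424582,  0.00474391,  0.17674177, -0.52666606],
       [-0.1766958 , -0.00880474,  0.98422613, -0.84590666],
       [ 0.        ,  0.        ,  0.        ,  1.        ]])}
scene {'fx': 580.2976671531735, 'fy': 580.2976671531735, 'cx': 310.5997793862987, 'cy': 241.6090857728421, 'k1': 0.005799887861644745, 'camera_from_world': array([[ 0.87718769,  0.47983977, -0.01719151, -0.44853282],
       [-0.37949947,  0.71480226,  0.58739926,  0.22440192],
       [ 0.29414605, -0.50873523,  0.80911468, -1.40852835],
       [ 0.        ,  0.        ,  0.        ,  1.        ]])}
wrist {'fx': 368.2786246987068, 'fy': 368.2786246987068, 'cx': 323.26954321886615, 'cy': 245.09818268291227, 'k1': -0.05355305316033974, 'camera_from_world': array([[ 0.34782281, -0.93755827, -0.00194588, -0.57322881],
       [ 0.88840662,  0.33024992, -0.31885525,  0.04044346],
       [ 0.299588  ,  0.10917639,  0.94780143, -0.38017209],
       [ 0.        ,  0.        ,  0.        ,  1.        ]])}
```

View pics/top0.png

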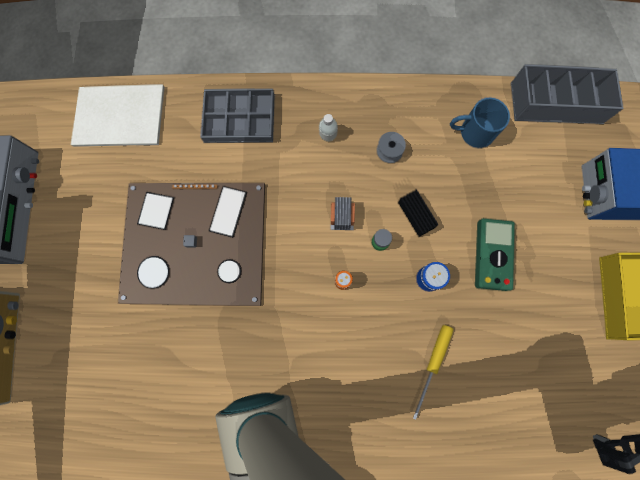

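View pics/scene0.png

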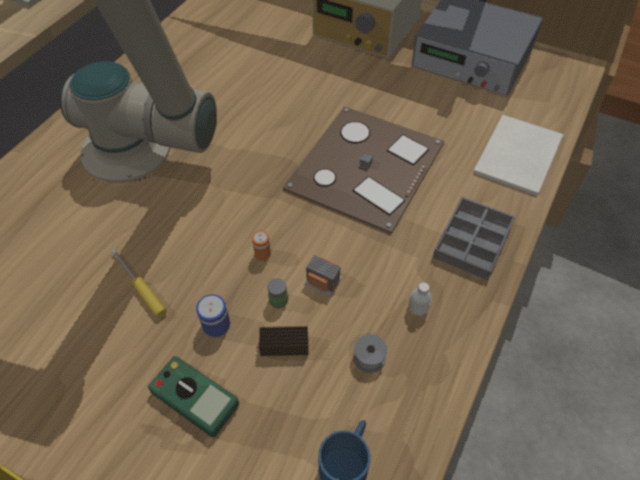

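View pics/wrist0.png

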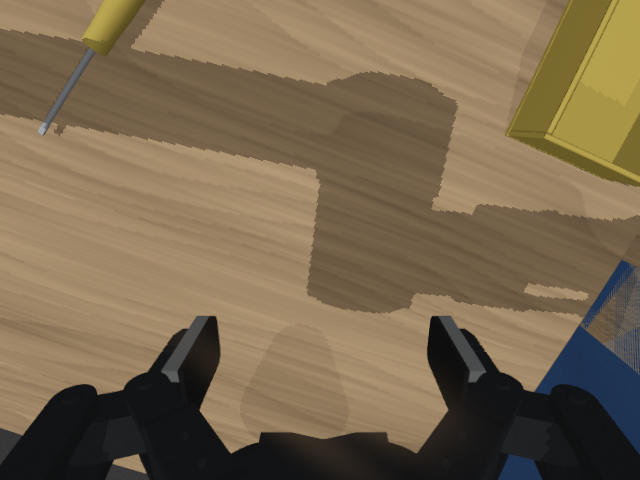

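```bash
cat > h.py <<'E'
import numpy as np, cv2
from rig import manip
from scipy.spatial.transform import Rotation as R
def ray(c,uv):
    K=np.array([[c['fx'],0,c['cx']],[0,c['fy'],c['cy']],[0,0,1]])
    p=cv2.undistortPoints(np.array(uv,float).reshape(-1,1,2),K,np.array([c['k1'],0,0,0,0])).reshape(-1,2)
    d=np.c_[p[:,0],-p[:,1],-np.ones(len(p))]
    T=c['camera_from_world'];Rm=T[:3,:3]
    return -Rm.T@T[:3,3], d@Rm
def pix2w(c,uv,z):
    o,d=ray(c,uv); t=(z-o[2])/d[:,2]; return o+d*t[:,None]
def w2pix(c,P):
    T=c['camera_from_world'];P=np.atleast_2d(P)
    q=P@T[:3,:3].T+T[:3,3]; p=np.c_[q[:,0],-q[:,1]]/(-q[:,2:3])
    r2=(p**2).sum(1,keepdims=True); p=p*(1+c['k1']*r2)
    return p*[c['fx'],c['fy']]+[c['cx'],c['cy']]
def Rt(s):
    w,x,y,z=s['ee_rot'];return R.from_quat([x,y,z,w])
def plan(goal,yaw=None,s=None):
    """goal TCP xyz, yaw=world angle of tool x (mod pi). prints needed total shift in units and turn in units"""
    s=s or manip.get_state();r=Rt(s);M=r.as_matrix()
    d=M.T@(np.array(goal)-s['position'])
    cur=np.arctan2(M[1,0],M[0,0])
    if yaw is None: yaw=cur
    e=(yaw-cur+np.pi/2)%np.pi-np.pi/2
    cy=cur+e
    G=np.array([[np.cos(cy),np.sin(cy),0],[np.sin(cy),-np.cos(cy),0],[0,0,-1]])
    rv=R.from_matrix(M.T@G).as_rotvec()
    print('clock %.2f'%s['clock'],'pos',s['position'].round(4),'yaw %.1f deg'%np.degrees(cur),'j6 %.2f'%s['qpos'][5],'w %.4f'%s['width'])
    print(' shift units (present tool axes)',(d/0.4).round(4),' after turn',(G.T@(np.array(goal)-s['position'])/0.4).round(4),' turn units',(rv/0.08).round(2))
E
python3 - <<'E'
from h import *
im=cv2.imread('pics/top0.png')
a=im[170:320,110:280];b=im[170:320,320:530]
cv2.imwrite('pics/a.png',cv2.resize(a,None,fx=4,fy=4,interpolation=cv2.INTER_CUBIC)[:600]);cv2.imwrite('pics/b.png',cv2.resize(b,None,fx=3.8,fy=3.8,interpolation=cv2.INTER_CUBIC))
c=manip.calibration('top')
# pads
g=cv2.cvtColor(im,cv2.COLOR_BGR2GRAY)
m=np.zeros_like(g);m[185:300,125:262]=(g[185:300,125:262]>150)*255
for k in cv2.findContours(m,cv2.RETR_EXTERNAL,cv2.CHAIN_APPROX_NONE)[0]:
    if cv2.contourArea(k)<100: continue
    P=pix2w(c,k.reshape(-1,2),0.014)[:,:2]
    (ctr,sz,an)=cv2.minAreaRect((P*1000).astype(np.float32))
    print('pad',k.reshape(-1,2).mean(0).round(1),np.round(ctr,1),np.round(sz,1),round(an,1))
E
```

```text
pad [228.3 270.8] [473.1 133. ] [42.9 42.9] 2.3
pad [152.4 271.9] [469.6 297.1] [62.6 63.4] 66.1
pad [154.9 210.3] [605.7 302. ] [60.3 69.9] 78.6
pad [227.  211.2] [604.7 141. ] [49.9 99.6] 75.7
```

View pics/a.png

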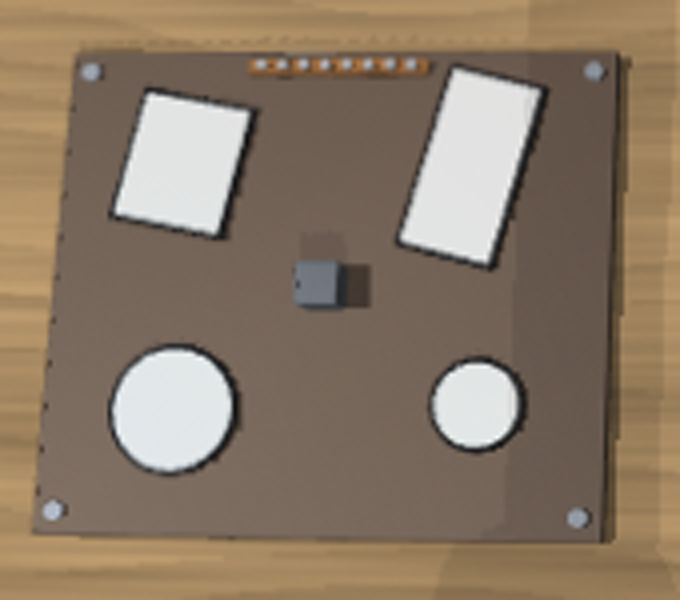

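View pics/b.png

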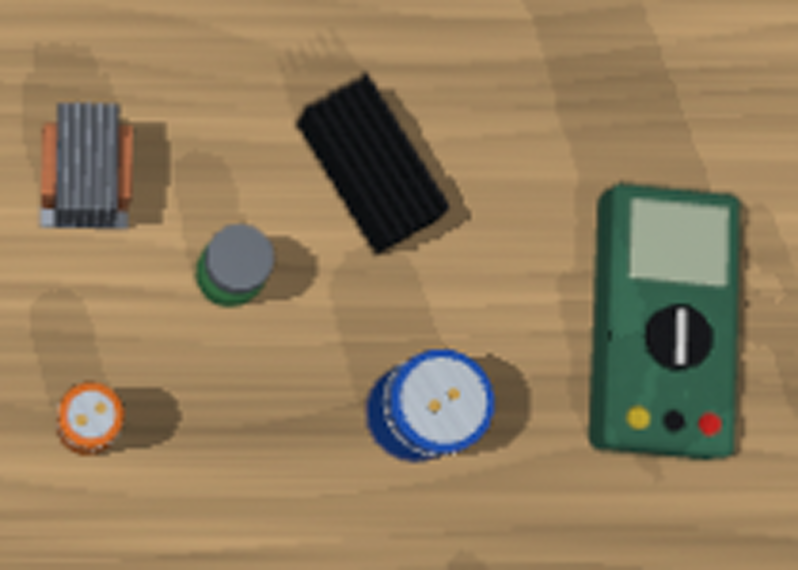

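Run:
```python
from h import *
c=manip.calibration('top')
print('campos',ray(c,[[0,0]])[0])
f=lambda u,v:(320+u/3.8,170+v/3.8)
for n,uv,z in [('trafo',(88,155),.05),('hs',(373,163),.04),('large',(442,401),.07),('small',(91,415),.06),('jar',(240,258),.055)]:
    print(n,pix2w(c,[f(*uv)],z).round(4))
print(w2pix(c,[[.6,-.1,.05]]))
c=manip.calibration('wrist');s=manip.get_state();M=Rt(s).as_matrix()
print('wristcam in tool',M.T@(ray(c,[[0,0]])[0]-s['position']), 'axis in tool', M.T@ray(c,[[320,240]])[1][0])
pt=pix2w(manip.calibration('top'),[f(88,155)],.05)[0]
plan([pt[0],pt[1],.227],-np.pi/2)
```

```text
campos [ 0.36936205 -0.07905222  0.92506724]
trafo [[ 0.5959 -0.11    0.05  ]]
hs [[ 0.5949 -0.2681  0.04  ]]
large [[ 0.4597 -0.2939  0.07  ]]
small [[ 0.4528 -0.111   0.06  ]]
jar [[ 0.5381 -0.1914  0.055 ]]
[[338.36285738 208.87242944]]
wristcam in tool [-0.00067975 -0.08197571 -0.14535541] axis in tool [-0.0096647   0.30591442  0.952152  ]
clock 0.15 pos [ 0.2007 -0.5384  0.2268] yaw -69.6 deg j6 -0.12 w 0.0856
 shift units (present tool axes) [-6.5860e-01 -1.2999e+00  7.0000e-04]  after turn [-1.0711e+00 -9.8800e-01 -4.0000e-04]  turn units [0.   0.02 4.46]
```

Request:
send_rows --delta_pos '[[-0.03,-0.06,0],[-0.045,-0.088,0],[-0.05,-0.085,0],[-0.055,-0.083,0],[-0.06,-0.08,0]]' --angular '[[0,0,0.9],[0,0,0.9],[0,0,0.9],[0,0,0.9],[0,0,0.86]]'

```text
clock: 0.57
position: [0.3376, -0.4112, 0.2272]
ee_rot: [0.0, -0.706, 0.709, 0.0]
contact_force: [0.9, -0.7, -0.2]
width: 0.0852
```

Request:
send_rows --delta_pos '[[-0.073,-0.068,0],[-0.073,-0.068,0],[-0.073,-0.068,0],[-0.073,-0.068,0],[-0.073,-0.068,0]]' --angular '[[0,0,0],[0,0,0],[0,0,0],[0,0,0],[0,0,0]]'

```text
clock: 0.98
position: [0.4738, -0.2649, 0.2274]
ee_rot: [-0.0, -0.707, 0.707, 0.0]
contact_force: [0.7, -0.5, 0.2]
width: 0.0854
```

Run:
```python
from h import *
plan([.5959,-.11,.2],-np.pi/2)
```

```text
clock 0.98 pos [ 0.4738 -0.2649  0.2274] yaw -90.0 deg j6 0.93 w 0.0854
 shift units (present tool axes) [-0.3874 -0.3053  0.0684]  after turn [-0.3873 -0.3053  0.0684]  turn units [ 0.  0. -0.]
```

Request:
send_rows --delta_pos '[[-0.078,-0.061,0],[-0.078,-0.061,0],[-0.078,-0.061,0],[-0.078,-0.061,0],[-0.075,-0.061,0]]' --angular '[[0,0,0],[0,0,0],[0,0,0],[0,0,0],[0,0,0]]'

```text
clock: 1.4
position: [0.5956, -0.1099, 0.2272]
ee_rot: [0.0, 0.707, -0.707, -0.0]
contact_force: [0.0, -0.6, 0.1]
width: 0.0856
```

Run:
```python
from h import *
c=manip.calibration('wrist')
im=manip.get_image('wrist');cv2.imwrite('pics/w1.png',im)
np.save('w1.npy',c,allow_pickle=True)
plan([.5959,-.11,.2],-np.pi/2)
print(w2pix(c,[[.5959,-.11,.05]]))
```

```text
clock 1.45 pos [ 0.6006 -0.1037  0.2269] yaw -89.8 deg j6 1.28 w 0.0852
 shift units (present tool axes) [0.0162 0.0122 0.0671]  after turn [0.0158 0.0117 0.0673]  turn units [-0.07  0.08  0.05]
[[324.32920047 216.43258622]]
```

View pics/w1.png

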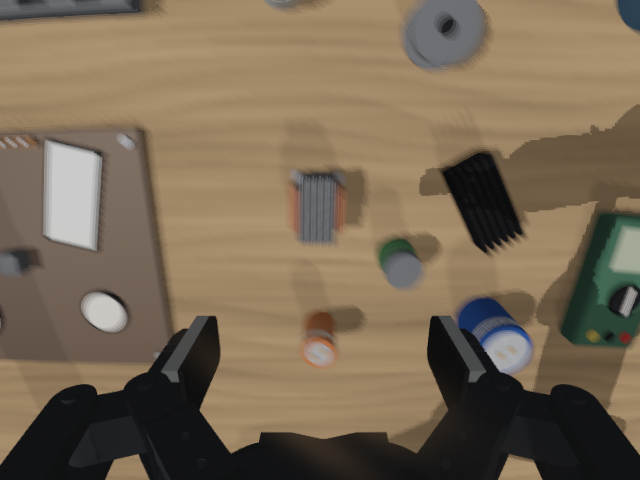

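Request:
send_rows --delta_pos '[[0,0,0],[0,0,0],[0,0,0]]' --angular '[[0,0,0],[0,0,0],[0,0,0]]'

```text
clock: 1.7
position: [0.5941, -0.1126, 0.2271]
ee_rot: [-0.001, -0.707, 0.707, 0.0]
contact_force: [0.1, -0.0, -0.1]
width: 0.085
```

Run:
```python
from h import *
c=manip.calibration('wrist')
im=manip.get_image('wrist');cv2.imwrite('pics/w2.png',im)
import pickle;pickle.dump(c,open('w2.pkl','wb'))
plan([.5959,-.11,.2],-np.pi/2)
cr=im[150:390,270:560]
cv2.imwrite('pics/w2c.png',cv2.resize(cr,None,fx=2.5,fy=2.5,interpolation=cv2.INTER_CUBIC))
```

```text
clock 1.75 pos [ 0.594  -0.113   0.2273] yaw -90.1 deg j6 1.27 w 0.0856
 shift units (present tool axes) [-0.0075 -0.0047  0.0683]  after turn [-0.0075 -0.0047  0.0683]  turn units [ 0.01 -0.01 -0.02]
```

View pics/w2c.png

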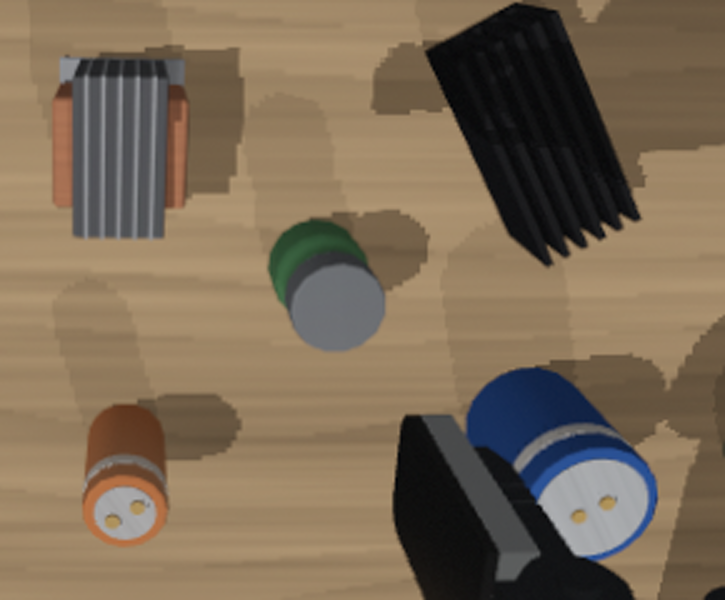

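Run:
```python
from h import *
import pickle;c=pickle.load(open('w2.pkl','rb'))
im=cv2.imread('pics/w2.png')
f=lambda u,v:(270+u/2.5-.3,150+v/2.5-.3)
def q(n,pts,z): print(n,(pix2w(c,[f(*p) for p in pts],z)[:,:2]*1000).round(1).tolist())
q('core top',[(80,77),(166,77),(73,238),(165,238)],.05)
q('coil L',[(55,97),(53,207)],.042);q('coil R',[(187,97),(187,207)],.042)
q('hs top',[(427,50),(516,3),(558,10),(640,218),(549,266)],.04)
q('small top',[(126,510)],.06);q('large top',[(597,500)],.07);q('jar',[(337,306)],.055)
r=im[232:262,410:430]
cv2.imwrite('pics/t.png',cv2.resize(im[165:255,285:355],None,fx=8,fy=8,interpolation=cv2.INTER_CUBIC)[:600])
```

```text
core top [[626.6, -93.1], [626.6, -123.2], [567.2, -89.3], [567.2, -123.3]]
coil L [[618.2, -83.5], [576.8, -81.6]]
coil R [[618.1, -131.1], [576.7, -131.8]]
hs top [[634.9, -217.3], [651.6, -247.7], [649.3, -263.3], [571.5, -306.6], [552.0, -273.5]]
small top [[455.8, -108.5]]
large top [[465.2, -293.0]]
jar [[541.9, -187.8]]
```

View pics/t.png

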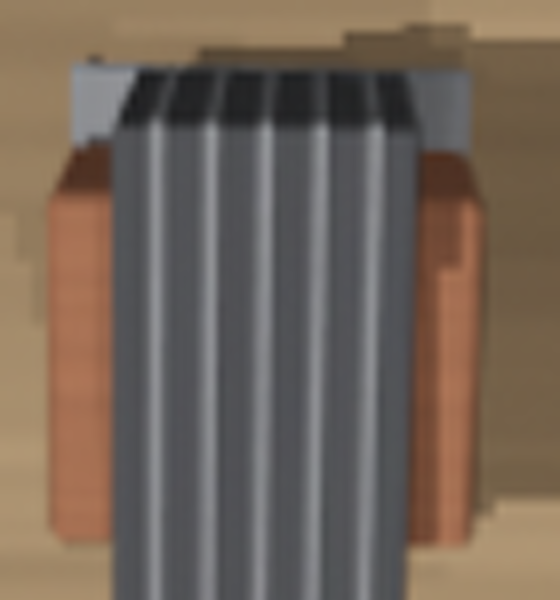

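Run:
```python
from h import *
import pickle;c=pickle.load(open('w2.pkl','rb'))
f=lambda u,v:(285+u/8-.4,165+v/8-.4)
def q(n,pts,z):
  P=pix2w(c,[f(*p) for p in pts],z)[:,:2]*1000; d=P[0]-P[-1]; print(n,P.round(1).tolist(),np.degrees(np.arctan2(d[1],d[0])).round(2))
q('L',[(113,130),(113,600)],.05);q('R',[(412,130),(405,600)],.05);q('M',[(266,130),(259,600)],.05)
q('cL',[(50,210),(48,520)],.042);q('cR',[(483,210),(470,520)],.042)
t=manip.calibration('top');im=cv2.imread('pics/top0.png')
g=lambda u,v:(320+u/3.8-.4,170+v/3.8-.4)
for n,p,z in [('small',(91,415),.06),('large',(442,401),.07),('jar',(240,258),.055)]: print(n,pix2w(t,[g(*p)],z).round(4))
```

```text
L [[626.3, -90.5], [572.4, -89.3]] -1.3
R [[626.3, -123.2], [572.3, -122.9]] -0.35
M [[626.3, -107.2], [572.4, -106.1]] -1.23
cL [[616.1, -82.7], [579.6, -81.4]] -2.05
cR [[616.0, -131.6], [579.5, -130.6]] -1.45
small [[ 0.4535 -0.1102  0.06  ]]
large [[ 0.4605 -0.2931  0.07  ]]
jar [[ 0.5389 -0.1906  0.055 ]]
```

Request:
send_rows --delta_pos '[[-0.01,-0.008,0.08],[-0.005,0,0.09],[0,0,0.09],[0,0,0.08],[0,0,0.04]]' --angular '[[0,0,0.24],[0,0,0],[0,0,0],[0,0,0],[0,0,0]]' --hand 75

```text
clock: 2.17
position: [0.5946, -0.1068, 0.0717]
ee_rot: [-0.002, -0.699, 0.715, 0.003]
contact_force: [-0.5, 0.5, 0.1]
width: 0.0751
```

Request:
send_rows --delta_pos '[[0,0,0],[0,0,0]]' --angular '[[0,0,0],[0,0,0]]'

```text
clock: 2.33
position: [0.5973, -0.1071, 0.0752]
ee_rot: [-0.001, -0.7, 0.715, 0.001]
contact_force: [0.4, -0.6, 0.8]
width: 0.0748
```

Run:
```python
from h import *
plan([.597,-.107,.028],np.radians(-91.2))
im=manip.get_image('wrist');cv2.imwrite('pics/w3.png',im)
```

```text
clock 2.33 pos [ 0.5973 -0.1071  0.0752] yaw -91.2 deg j6 1.30 w 0.0748
 shift units (present tool axes) [-0.0003  0.0005  0.1179]  after turn [-0.0003  0.0007  0.1179]  turn units [ 0.02  0.   -0.  ]
```

View pics/w3.png

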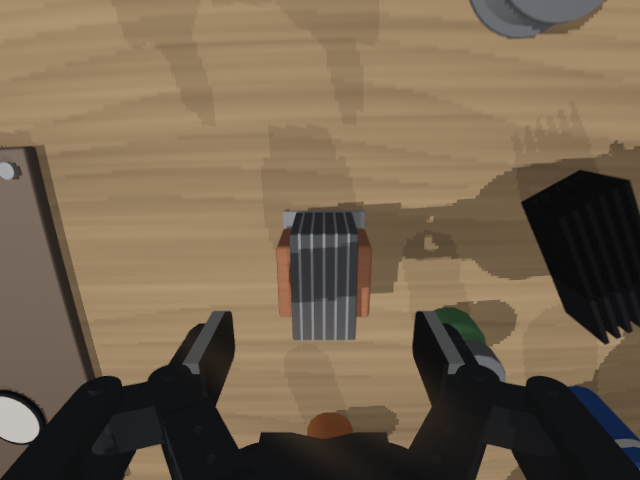

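Request:
send_rows --delta_pos '[[0,0,0.03],[0,0,0.03],[0,0,0.03],[0,0,0.02],[0,0,0.008]]' --angular '[[0,0,0],[0,0,0],[0,0,0],[0,0,0],[0,0,0]]' --hand 66

```text
clock: 2.8
position: [0.5986, -0.1065, 0.029]
ee_rot: [0.0, -0.7, 0.714, -0.001]
contact_force: [0.5, -0.5, -0.0]
width: 0.0657
```

Request:
send_rows --delta_pos '[[0,0,0],[0,0,0],[0,0,0],[0,0,0],[0,0,0]]' --angular '[[0,0,0],[0,0,0],[0,0,0],[0,0,0],[0,0,0]]' --hand 30 --squeeze 60

```text
clock: 3.22
position: [0.5989, -0.1065, 0.0297]
ee_rot: [0.0, -0.7, 0.714, -0.001]
contact_force: [-2.4, -2.2, 5.9]
width: 0.0477
```

Request:
send_rows --delta_pos '[[0,0,-0.01],[0,0,-0.02],[0,0,-0.02],[0,0,-0.02],[0,0,-0.02]]' --angular '[[0,0,0],[0,0,0],[0,0,0],[0,0,0],[0,0,0]]'

```text
clock: 3.63
position: [0.5981, -0.1058, 0.0649]
ee_rot: [-0.0, -0.7, 0.714, 0.0]
contact_force: [0.1, -0.0, -5.0]
width: 0.0478
```

Run:
```python
from h import *
plan([.6057,.302,.15],np.radians(-101.4))
im=manip.get_image('wrist');cv2.imwrite('pics/w4.png',im)
```

```text
clock 3.63 pos [ 0.5981 -0.1058  0.0649] yaw -91.1 deg j6 1.30 w 0.0478
 shift units (present tool axes) [-1.0197e+00  6.0000e-04 -2.1260e-01]  after turn [-1.0031  0.183  -0.2127]  turn units [0.   0.   2.25]
```

View pics/w4.png

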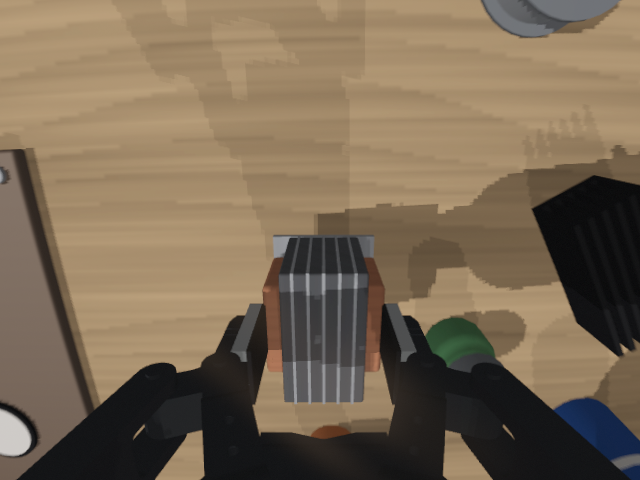

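Request:
send_rows --delta_pos '[[-0.02,0,-0.05],[-0.05,0,-0.06],[-0.08,0.01,-0.06],[-0.09,0.018,-0.04],[-0.095,0.018,0]]' --angular '[[0,0,0.45],[0,0,0.45],[0,0,0.45],[0,0,0.45],[0,0,0.45]]'

```text
clock: 4.1
position: [0.5974, 0.03, 0.1529]
ee_rot: [0.003, -0.632, 0.775, -0.003]
contact_force: [0.9, 0.1, -5.2]
width: 0.0477
```

Request:
send_rows --delta_pos '[[-0.095,0.018,0],[-0.095,0.018,0],[-0.095,0.018,0],[-0.095,0.018,0],[-0.09,0.018,0]]' --angular '[[0,0,0],[0,0,0],[0,0,0],[0,0,0],[0,0,0]]'

```text
clock: 4.52
position: [0.5963, 0.2232, 0.1485]
ee_rot: [0.0, -0.633, 0.774, 0.0]
contact_force: [0.1, 0.1, -5.0]
width: 0.0477
```

Request:
send_rows --delta_pos '[[-0.08,0.018,0],[-0.06,0.01,0],[-0.03,0.005,0],[0,0,0],[0,0,0]]' --angular '[[0,0,0],[0,0,0],[0,0,0],[0,0,0],[0,0,0]]'

```text
clock: 4.93
position: [0.597, 0.29, 0.148]
ee_rot: [-0.001, -0.634, 0.773, -0.0]
contact_force: [-0.7, -0.1, -5.8]
width: 0.048
```

Run:
```python
from h import *
plan([.6057,.302,.15],np.radians(-101.4))
import pickle
c=manip.calibration('wrist')
im=manip.get_image('wrist');cv2.imwrite('pics/w5.png',im);pickle.dump(c,open('w5.pkl','wb'))
```

```text
clock 4.93 pos [0.597 0.29  0.148] yaw -101.3 deg j6 2.12 w 0.0480
 shift units (present tool axes) [-0.0336 -0.0155 -0.0051]  after turn [-0.0336 -0.0155 -0.005 ]  turn units [ 0.   -0.02  0.02]
```

View pics/w5.png

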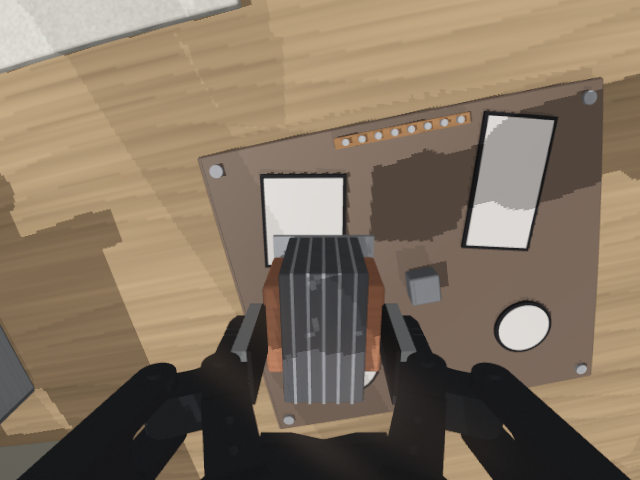

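Run:
```python
from h import *
import pickle;c=pickle.load(open('w5.pkl','rb'))
im=cv2.imread('pics/w5.png')
cv2.imwrite('pics/t5.png',cv2.resize(im[165:280,250:365],None,fx=5,fy=5,interpolation=cv2.INTER_CUBIC))
f=lambda u,v:(u,v)
g=cv2.cvtColor(im,cv2.COLOR_BGR2GRAY)
m=np.zeros_like(g);m[100:360,450:570]=(g[100:360,450:570]>125)*255
for k in cv2.findContours(m,cv2.RETR_EXTERNAL,cv2.CHAIN_APPROX_NONE)[0]:
    if cv2.contourArea(k)<300: continue
    P=pix2w(c,k.reshape(-1,2),0.014)[:,:2]
    ctr,sz,an=cv2.minAreaRect((P*1000).astype(np.float32));print(k.reshape(-1,2).mean(0).round(),np.round(ctr,1),np.round(sz,1),round(an,1))
```

```text
[523. 327.] [473.9 134.7] [44.6 44.7] 41.8
[508. 181.] [604.4 143.7] [ 50.6 100.2] 75.9
```

View pics/t5.png

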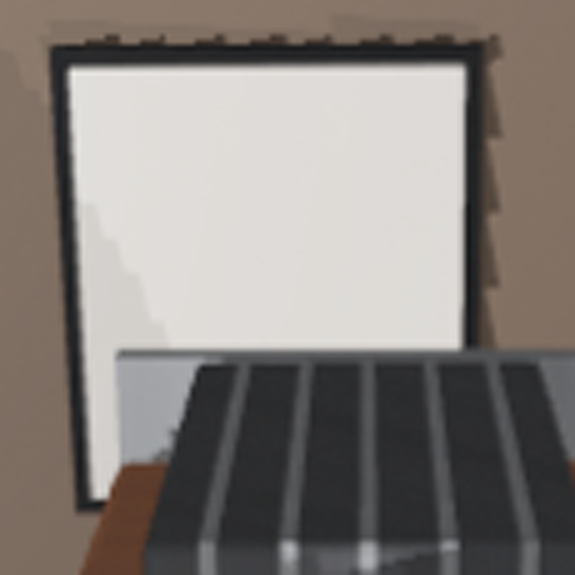

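Run:
```python
from h import *
import pickle;c=pickle.load(open('w5.pkl','rb'))
f=lambda u,v:(250+u/5-.4,165+v/5-.4)
for pts in ([(68,65),(466,65),(90,500)],[(52,47),(482,47),(78,510)]):
  P=pix2w(c,[f(*p) for p in pts],.014)[:,:2]*1000
  d=P[2]-P[0];e=P[1]-P[0]
  print(P.round(1).tolist(),np.linalg.norm(d),np.linalg.norm(e),np.degrees(np.arctan2(-d[1],-d[0])),np.degrees(np.arctan2(e[1],e[0]))+90,'ctr',((P[1]+P[2])/2).round(1))
P=pix2w(c,[(280,274),(367,274),(284,402.5),(363,402.5)],.168)[:,:2]*1000
print(P.round(1),P.mean(0))
```

```text
[[646.6, 326.8], [634.6, 267.9], [577.4, 340.8]] 70.63532492328693 60.16098118607465 -11.42942830989639 -11.49709424899578 ctr [606.  304.3]
[[649.7, 328.5], [636.8, 265.0], [576.1, 343.2]] 75.10892319026595 64.81512678721631 -11.251106121793425 -11.499419692368633 ctr [606.4 304.1]
[[627.9 300.8]
 [621.5 269.3]
 [569.9 313.3]
 [563.2 280.4]] [595.6180106  290.95278158]
```

Run:
```python
from h import *
plan([.607,.3032,.056],np.radians(-101.45))
```

```text
clock 4.98 pos [0.597  0.2891 0.148 ] yaw -101.4 deg j6 2.12 w 0.0478
 shift units (present tool axes) [-0.0399 -0.0176  0.2299]  after turn [-0.0394 -0.0174  0.23  ]  turn units [ 0.   -0.02  0.01]
```

Request:
send_rows --delta_pos '[[-0.02,-0.01,0.03],[-0.02,-0.008,0.05],[0,0,0.06],[0,0,0.06],[0,0,0.03]]' --angular '[[0,0,0],[0,0,0],[0,0,0],[0,0,0],[0,0,0]]'

```text
clock: 5.4
position: [0.606, 0.3024, 0.0523]
ee_rot: [-0.003, -0.633, 0.774, 0.001]
contact_force: [-1.2, -0.4, -6.1]
width: 0.0475
```

Request:
send_rows --delta_pos '[[0,0,0],[0,0,0],[0,0,0]]' --angular '[[0,0,0],[0,0,0],[0,0,0]]'

```text
clock: 5.65
position: [0.609, 0.3045, 0.0576]
ee_rot: [0.001, -0.633, 0.774, -0.001]
contact_force: [0.5, -0.3, -4.7]
width: 0.0478
```

Run:
```python
from h import *
plan([.607,.3032,.044],np.radians(-101.45))
cv2.imwrite('pics/w6.png',manip.get_image('wrist'))
```

```text
clock 5.65 pos [0.609  0.3045 0.0576] yaw -101.5 deg j6 2.13 w 0.0478
 shift units (present tool axes) [0.0041 0.0042 0.034 ]  after turn [0.0041 0.0042 0.034 ]  turn units [-0.03  0.02 -0.  ]
```

View pics/w6.png

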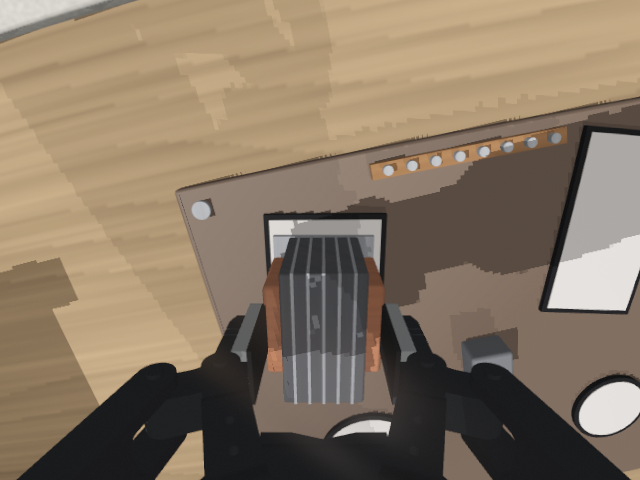

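Run:
```python
from h import *
c=manip.calibration('wrist')
for z,p in ((.034,[(274,236),(374,236)]),(.028,[(274,236),(374,236)]),(.014,[(264,214),(386,214)])):
  P=pix2w(c,p,z)*1000;print(P.round(1).tolist(),np.linalg.norm(P[0]-P[1]))
s=manip.get_state();M=Rt(s).as_matrix();print(M.round(3),s['position'])
```

```text
[[642.7, 322.9, 34.0], [633.0, 275.6, 34.0]] 48.229621892157674
[[641.0, 324.1, 28.0], [631.1, 275.1, 28.0]] 49.934570792870254
[[650.1, 329.1, 14.0], [637.2, 265.9, 14.0]] 64.55109431417831
[[-0.198 -0.98   0.004]
 [-0.98   0.198  0.001]
 [-0.002 -0.003 -1.   ]] [0.6091464  0.3046929  0.05809634]
```

Request:
send_rows --delta_pos '[[0.001,0,0.01],[0,0,0.01],[0,0,0.005],[0,0,0.003],[0,0,0.001]]' --angular '[[0,0,0],[0,0,0],[0,0,0],[0,0,0],[0,0,0]]'

```text
clock: 6.12
position: [0.6071, 0.3041, 0.0444]
ee_rot: [-0.0, -0.633, 0.774, 0.0]
contact_force: [-0.8, -0.1, -4.6]
width: 0.0478
```

Request:
send_rows --delta_pos '[[0,0,0],[0,0,0],[0,0,0.001]]' --angular '[[0,0,0],[0,0,0],[0,0,0]]'

```text
clock: 6.37
position: [0.6076, 0.3042, 0.0444]
ee_rot: [0.0, -0.633, 0.774, -0.0]
contact_force: [-0.0, 0.3, -5.0]
width: 0.0477
```

Still hanging; lower by fractions of a millimetre.

Request:
send_rows --delta_pos '[[0,0,0.001],[0,0,0.001],[0,0,0.001],[0,0,0],[0,0,0]]' --angular '[[0,0,0],[0,0,0],[0,0,0],[0,0,0],[0,0,0]]'

```text
clock: 6.78
position: [0.6076, 0.3042, 0.0438]
ee_rot: [0.0, -0.633, 0.774, -0.0]
contact_force: [-1.7, 0.2, 1.5]
width: 0.0477
```

Request:
send_rows --delta_pos '[[0,0,0],[0,0,0],[0,0,0],[0,0,0],[0,0,0]]' --angular '[[0,0,0],[0,0,0],[0,0,0],[0,0,0],[0,0,0]]' --hand 64

```text
clock: 7.2
position: [0.6077, 0.3042, 0.0432]
ee_rot: [0.0, -0.633, 0.774, -0.0]
contact_force: [-0.2, 0.4, 0.1]
width: 0.064
```

Request:
send_rows --delta_pos '[[0,0,-0.01],[0,0,-0.03],[0,0,-0.06],[0,0,-0.09],[0,0,-0.09]]' --angular '[[0,0,0],[0,0,0],[0,0,0],[0,0,0],[0,0,0]]'

```text
clock: 7.62
position: [0.6068, 0.3039, 0.1563]
ee_rot: [-0.001, -0.633, 0.774, 0.0]
contact_force: [1.3, 0.2, 0.3]
width: 0.0638
```

Request:
send_rows --delta_pos '[[0,0,-0.07],[0,0,-0.04],[0,0,0],[0,0,0],[0,0,0]]' --angular '[[0,0,0],[0,0,0],[0,0,0],[0,0,0],[0,0,0]]'

```text
clock: 8.03
position: [0.6067, 0.3038, 0.1982]
ee_rot: [-0.001, -0.633, 0.774, 0.0]
contact_force: [-0.4, 0.3, 0.7]
width: 0.0641
```

Run:
```python
from h import *
import pickle
plan([.6,-.262,.2],np.radians(-91.45))
c=manip.calibration('wrist')
cv2.imwrite('pics/w7.png',manip.get_image('wrist'));pickle.dump(c,open('w7.pkl','wb'))
```

```text
clock 8.03 pos [0.6067 0.3038 0.1982] yaw -101.4 deg j6 2.13 w 0.0641
 shift units (present tool axes) [ 1.3898 -0.2636 -0.0034]  after turn [ 1.4144 -0.0191 -0.0045]  turn units [ 0.02 -0.01 -2.17]
```

View pics/w7.png

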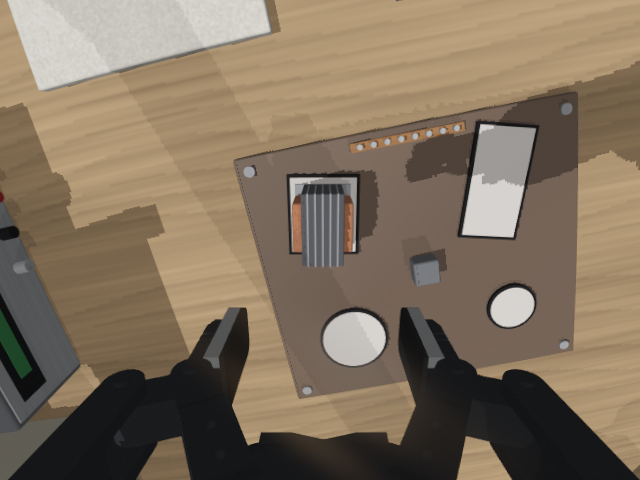

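Run:
```python
from h import *
import pickle;c=pickle.load(open('w7.pkl','rb'))
im=cv2.imread('pics/w7.png')
cv2.imwrite('pics/t7.png',cv2.resize(im[165:275,275:375],None,fx=5.4,fy=5.4,interpolation=cv2.INTER_CUBIC))
g=cv2.cvtColor(im,cv2.COLOR_BGR2GRAY)
m=np.zeros_like(g);m[100:370,310:560]=(g[100:370,310:560]>125)*255
for k in cv2.findContours(m,cv2.RETR_EXTERNAL,cv2.CHAIN_APPROX_NONE)[0]:
    if cv2.contourArea(k)<300: continue
    P=pix2w(c,k.reshape(-1,2),0.014)[:,:2]
    ctr,sz,an=cv2.minAreaRect((P*1000).astype(np.float32));print(k.reshape(-1,2).mean(0).round(),np.round(ctr,1),np.round(sz,1),round(an,1),cv2.minEnclosingCircle((P*1000).astype(np.float32)))
# heat sink, from w2
c=pickle.load(open('w2.pkl','rb'));im=cv2.imread('pics/w2.png')
cv2.imwrite('pics/hs2.png',cv2.resize(im[145:262,435:535],None,fx=5,fy=5,interpolation=cv2.INTER_CUBIC))
```

```text
[522. 365.] [404.9 127.2] [93.3 20.9] 77.0 ((394.7266845703125, 129.54937744140625), 46.63559341430664)
[354. 338.] [470.1 299.5] [64.6 64.1] 78.4 ((470.1406555175781, 299.71319580078125), 32.63867950439453)
[512. 307.] [473.5 135. ] [45.2 43.5] 78.0 ((473.73736572265625, 134.9986572265625), 22.75438690185547)
[345. 202.] [603.9 295.6] [41.3 69.5] 79.1 ((603.980224609375, 296.0061340332031), 40.158145904541016)
[497. 180.] [604.3 143.8] [ 50.6 100.2] 75.6 ((604.7116088867188, 144.45782470703125), 55.20569610595703)
[409. 137.] [659.8 219.8] [98.9  7.4] 89.9 ((661.8882446289062, 219.7655029296875), 49.43211364746094)
[406. 111.] [672.6 211.2] [179.5  33.5] 79.1 ((672.6555786132812, 211.19895935058594), 91.31514739990234)
```

View pics/t7.png

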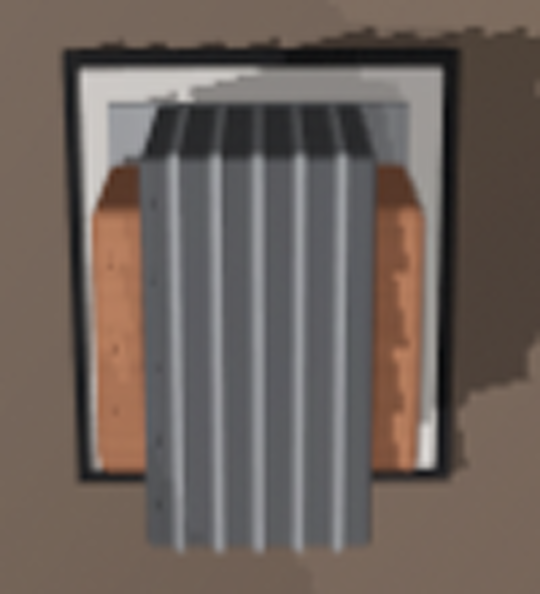

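View pics/hs2.png

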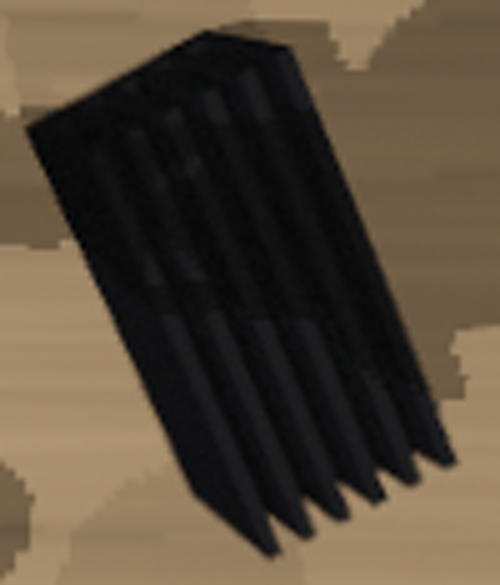

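Run:
```python
from h import *
import pickle;c=pickle.load(open('w2.pkl','rb'))
f=lambda p:(435+p[0]/5-.4,145+p[1]/5-.4)
T=pix2w(c,[f(p) for p in((292,45),(455,465),(275,556))],.04)[:,:2]*1000
B=pix2w(c,[f(p) for p in((208,30),(30,128),(195,490))],0)[:,:2]*1000
a=lambda d:np.degrees(np.arctan2(d[1],d[0]))
print(T.round(1).tolist(),'ctr',(T[0]+T[2])/2,a(T[0]-T[1]),a(T[2]-T[1])-90,np.linalg.norm(T[0]-T[1]),np.linalg.norm(T[2]-T[1]))
print(B.round(1).tolist(),'ctr',(B[0]+B[2])/2,a(B[1]-B[2]),a(B[1]-B[0])-90,np.linalg.norm(B[1]-B[2]),np.linalg.norm(B[0]-B[1]))
```

```text
[[649.4, -263.4], [570.8, -306.6], [552.3, -273.8]] ctr [ 600.84369199 -268.56032776] 28.831308978967307 29.436571822727473 89.71234307294492 37.73641920959665
[[649.0, -264.1], [629.4, -230.1], [552.6, -273.5]] ctr [ 600.77106407 -268.78643213] 29.456187468618186 29.880775581221343 88.22174749654889 39.27161190703982
```

Request:
send_rows --delta_pos '[[0.05,-0.01,0],[0.09,-0.018,0],[0.098,-0.019,0],[0.098,-0.019,0],[0.098,-0.019,0]]' --angular '[[0,0,0],[0,0,0],[0,0,0],[0,0,0],[0,0,0]]'

```text
clock: 8.5
position: [0.6051, 0.1257, 0.1969]
ee_rot: [-0.002, -0.634, 0.774, 0.001]
contact_force: [-0.1, -0.1, -0.2]
width: 0.0642
```

Request:
send_rows --delta_pos '[[0.098,-0.019,0],[0.098,-0.019,0],[0.098,-0.019,0],[0.098,-0.019,0],[0.098,-0.019,0]]' --angular '[[0,0,0],[0,0,0],[0,0,0],[0,0,0],[0,0,0]]'

```text
clock: 8.92
position: [0.6035, -0.0741, 0.1972]
ee_rot: [-0.001, -0.633, 0.774, 0.001]
contact_force: [0.2, 0.1, -0.1]
width: 0.064
```

Request:
send_rows --delta_pos '[[0.06,-0.01,0],[0.05,0,0],[0.04,0,0],[0.03,0,0],[0.02,0,0]]' --angular '[[0,0,-0.9],[0,0,-0.9],[0,0,-0.9],[0,0,-0.9],[0,0,-0.9]]'

```text
clock: 9.33
position: [0.6003, -0.154, 0.1969]
ee_rot: [0.001, 0.762, -0.647, -0.002]
contact_force: [0.3, -0.4, -0.5]
width: 0.0643
```

Run:
```python
from h import *
plan([.6008,-.2686,.2],np.radians(-60.8))
```

```text
clock 9.33 pos [ 0.6003 -0.154   0.1969] yaw -80.7 deg j6 1.05 w 0.0643
 shift units (present tool axes) [ 0.2829  0.0452 -0.008 ]  after turn [ 0.2507  0.1387 -0.0077]  turn units [ 0.04  0.03 -4.34]
```

Request:
send_rows --delta_pos '[[0.05,0.01,0],[0.06,0.016,0],[0.06,0.02,0],[0.06,0.024,0],[0.03,0.015,0]]' --angular '[[0,0,-0.87],[0,0,-0.87],[0,0,-0.87],[0,0,-0.87],[0,0,-0.87]]'

```text
clock: 9.75
position: [0.5979, -0.2649, 0.1967]
ee_rot: [0.001, 0.863, -0.506, -0.001]
contact_force: [0.8, -1.0, 0.2]
width: 0.0639
```

Request:
send_rows --delta_pos '[[0,0,0.05],[0,0,0.05],[0,0,0],[0,0,0],[0,0,0]]' --angular '[[0,0,0],[0,0,0],[0,0,0],[0,0,0],[0,0,0]]'

```text
clock: 10.17
position: [0.599, -0.2621, 0.1589]
ee_rot: [0.0, 0.862, -0.506, -0.0]
contact_force: [-0.3, 0.1, -0.7]
width: 0.0635
```

Run:
```python
from h import *
import pickle
plan([.6008,-.2686,.07],np.radians(-60.8))
c=manip.calibration('wrist')
cv2.imwrite('pics/w8.png',manip.get_image('wrist'));pickle.dump(c,open('w8.pkl','wb'))
```

```text
clock 10.17 pos [ 0.599  -0.2621  0.1589] yaw -60.8 deg j6 0.54 w 0.0635
 shift units (present tool axes) [0.0165 0.0037 0.2222]  after turn [0.0163 0.0038 0.2222]  turn units [ 0.01  0.01 -0.01]
```

View pics/w8.png

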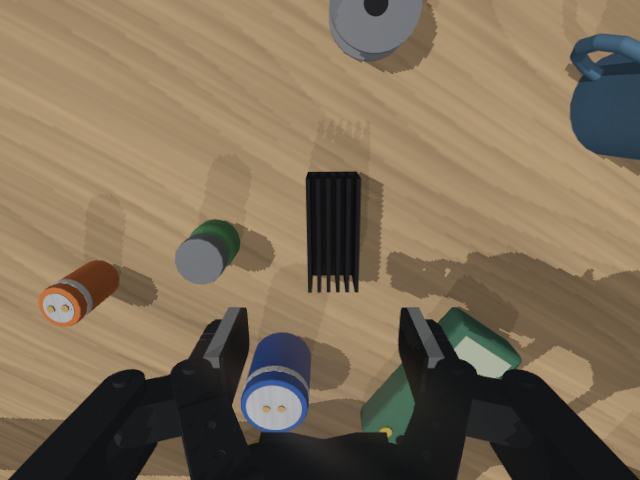

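Request:
send_rows --delta_pos '[[0.01,0.004,0.05],[0.0065,0,0.07],[0,0,0.07],[0,0,0.06],[0,0,0.035]]' --angular '[[0,0,0],[0,0,0],[0,0,0],[0,0,0],[0,0,0]]'

```text
clock: 10.63
position: [0.6001, -0.2682, 0.0435]
ee_rot: [0.0, 0.862, -0.506, -0.001]
contact_force: [0.3, 0.4, 0.6]
width: 0.0638
```

Request:
send_rows --delta_pos '[[0,0,0.03],[0,0,0.015],[0,0,0],[0,0,0]]' --angular '[[0,0,0],[0,0,0],[0,0,0],[0,0,0]]'

```text
clock: 10.97
position: [0.6015, -0.2691, 0.028]
ee_rot: [0.0, 0.862, -0.506, 0.001]
contact_force: [0.2, -0.6, -0.3]
width: 0.064
```

Run:
```python
from h import *
plan([.6008,-.2686,.024],np.radians(-60.8))
cv2.imwrite('pics/w9.png',manip.get_image('wrist'))
```

```text
clock 10.97 pos [ 0.6015 -0.2691  0.028 ] yaw -60.8 deg j6 0.54 w 0.0640
 shift units (present tool axes) [-0.0019  0.0008  0.0101]  after turn [-0.0019  0.0008  0.0101]  turn units [-0.01 -0.02 -0.01]
```

View pics/w9.png

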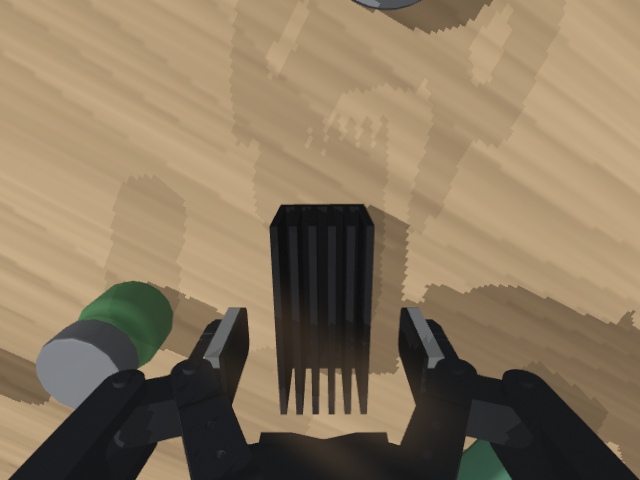

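Request:
send_rows --delta_pos '[[0,0,0.008],[0,0,0],[0,0,0]]' --angular '[[0,0,0],[0,0,0],[0,0,0]]'

```text
clock: 11.27
position: [0.6009, -0.269, 0.0245]
ee_rot: [0.0, 0.862, -0.506, 0.0]
contact_force: [0.4, 1.0, -0.4]
width: 0.0638
```

Request:
send_rows --delta_pos '[[0,0,0],[0,0,0],[0,0,0],[0,0,0],[0,0,0]]' --angular '[[0,0,0],[0,0,0],[0,0,0],[0,0,0],[0,0,0]]' --hand 25 --squeeze 45

```text
clock: 11.68
position: [0.6011, -0.2691, 0.0244]
ee_rot: [0.0, 0.862, -0.506, 0.001]
contact_force: [-0.2, -0.2, 3.0]
width: 0.0385
```

Request:
send_rows --delta_pos '[[0,0,-0.01],[0,0,-0.04],[0,0,-0.07],[0,0,-0.08],[0,0,-0.08]]' --angular '[[0,0,0],[0,0,0],[0,0,0],[0,0,0],[0,0,0]]'

```text
clock: 12.1
position: [0.5996, -0.2682, 0.1358]
ee_rot: [0.0, 0.862, -0.506, -0.002]
contact_force: [0.3, -0.5, -1.7]
width: 0.0388
```

Run:
```python
from h import *
plan([.6044,.1437,.15],np.radians(-104.25))
cv2.imwrite('pics/w10.png',manip.get_image('wrist'))
```

```text
clock 12.10 pos [ 0.5996 -0.2682  0.1358] yaw -60.8 deg j6 0.54 w 0.0388
 shift units (present tool axes) [-0.8935 -0.512  -0.0338]  after turn [-1.0009  0.2418 -0.0356]  turn units [0.04 0.03 9.47]
```

View pics/w10.png

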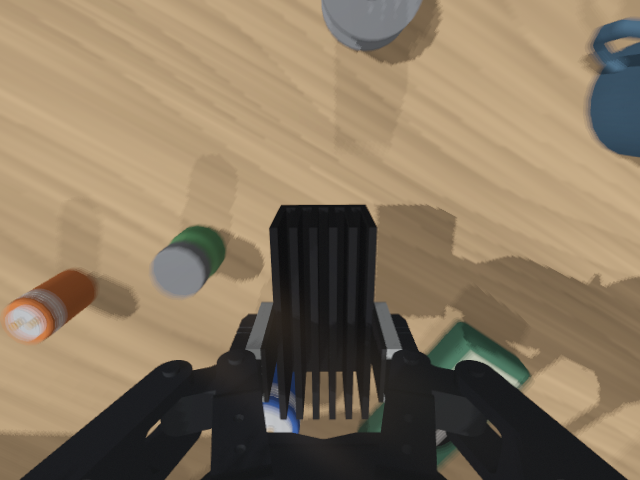

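Request:
send_rows --delta_pos '[[-0.04,-0.022,-0.03],[-0.08,-0.038,-0.02],[-0.084,-0.032,0],[-0.086,-0.025,0],[-0.088,-0.019,0]]' --angular '[[0,0,0.94],[0,0,0.94],[0,0,0.94],[0,0,0.94],[0,0,0.94]]'

```text
clock: 12.57
position: [0.6005, -0.1059, 0.1555]
ee_rot: [0.0, 0.751, -0.66, -0.0]
contact_force: [1.2, 1.4, -2.0]
width: 0.0386
```

Request:
send_rows --delta_pos '[[-0.089,-0.012,0],[-0.09,-0.005,0],[-0.09,0.002,0],[-0.09,0.008,0],[-0.088,0.016,0]]' --angular '[[0,0,0.94],[0,0,0.94],[0,0,0.94],[0,0,0.94],[0,0,0.94]]'

```text
clock: 12.98
position: [0.6, 0.0744, 0.1552]
ee_rot: [-0.001, -0.615, 0.789, 0.0]
contact_force: [-0.0, -0.6, -1.6]
width: 0.0389
```

Run:
```python
from h import *
plan([.6044,.1437,.15],np.radians(-104.25))
```

```text
clock 12.98 pos [0.6    0.0744 0.1552] yaw -104.2 deg j6 1.83 w 0.0389
 shift units (present tool axes) [-0.1708  0.0316  0.0131]  after turn [-0.1707  0.032   0.0131]  turn units [ 0.02 -0.    0.02]
```

Request:
send_rows --delta_pos '[[-0.08,0.014,0],[-0.055,0.01,0],[-0.02,0.005,0],[0,0,0],[0,0,0]]' --angular '[[0,0,0],[0,0,0],[0,0,0],[0,0,0],[0,0,0]]'

```text
clock: 13.4
position: [0.604, 0.135, 0.1553]
ee_rot: [-0.001, -0.616, 0.787, -0.0]
contact_force: [0.3, 0.3, -3.2]
width: 0.0389
```

Run:
```python
from h import *
import pickle
plan([.6044,.1437,.15],np.radians(-104.25))
c=manip.calibration('wrist')
cv2.imwrite('pics/w11.png',manip.get_image('wrist'));pickle.dump(c,open('w11.pkl','wb'))
```

```text
clock 13.40 pos [0.604  0.135  0.1553] yaw -103.9 deg j6 1.92 w 0.0389
 shift units (present tool axes) [-0.0215  0.0042  0.0133]  after turn [-0.0214  0.0044  0.0133]  turn units [ 0.01 -0.02  0.08]
```

View pics/w11.png

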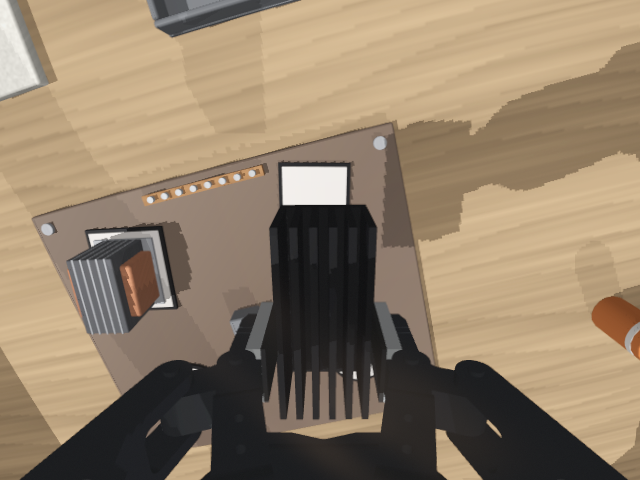

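Run:
```python
from h import *
import pickle;c=pickle.load(open('w11.pkl','rb'))
T=pix2w(c,[(270.5,229),(376.5,229),(281,418),(368.5,418)],.171)[:,:2]*1000
B=pix2w(c,[(280,206),(368,206)],.131)[:,:2]*1000
P=pix2w(c,[(278.5,163),(350,163)],.014)[:,:2]*1000
a=lambda d:np.degrees(np.arctan2(d[1],d[0]))
print(T.round(1).tolist(),T.mean(0),a(T[1]-T[0])+90,'sides',a(T[0]-T[2]),a(T[1]-T[3]))
u=np.array([np.cos(np.radians(-14)),np.sin(np.radians(-14))])
print('B',B.round(1).tolist(),B.mean(0)-45*u,a(B[1]-B[0])+90,np.linalg.norm(B[1]-B[0]))
print('pad',P.round(1).tolist(),P.mean(0)-53*u,a(P[1]-P[0])+90,np.linalg.norm(P[1]-P[0]))
```

```text
[[651.7, 143.7], [642.3, 106.0], [566.2, 164.6], [556.7, 126.5]] [604.21916499 135.22184456] -13.994896348332588 sides -13.713849702084488 -13.46667874260075
B [[651.6, 144.7], [641.6, 104.6]] [602.93997272 135.53134054] -13.987539954227373 41.354841689046935
pad [[662.2, 156.3], [648.9, 103.1]] [604.15647257 142.51870661] -14.011295022408078 54.78554152950971
```

Request:
send_rows --delta_pos '[[-0.015,0.003,0.04],[-0.006,0.001,0.06],[0,0,0.07],[0,0,0.06],[0,0,0.03]]' --angular '[[0,0,0.05],[0,0,0],[0,0,0],[0,0,0],[0,0,0]]'

```text
clock: 13.87
position: [0.6029, 0.1416, 0.0488]
ee_rot: [-0.003, -0.614, 0.79, 0.001]
contact_force: [-1.0, -0.1, -1.5]
width: 0.0386
```

Request:
send_rows --delta_pos '[[0,0,0],[0,0,0],[0,0,0]]' --angular '[[0,0,0],[0,0,0],[0,0,0]]'

```text
clock: 14.12
position: [0.6061, 0.143, 0.053]
ee_rot: [0.001, -0.614, 0.789, -0.001]
contact_force: [0.3, -1.3, -1.6]
width: 0.039
```

Run:
```python
from h import *
import pickle
c=manip.calibration('wrist')
plan([.6043,.1435,.039],np.radians(-104.15))
cv2.imwrite('pics/w12.png',manip.get_image('wrist'));pickle.dump(c,open('w12.pkl','wb'))
```

```text
clock 14.12 pos [0.6061 0.143  0.053 ] yaw -104.2 deg j6 1.94 w 0.0390
 shift units (present tool axes) [-0.0001  0.0047  0.0349]  after turn [-0.0001  0.0046  0.0349]  turn units [-0.03  0.01 -0.02]
```

View pics/w12.png

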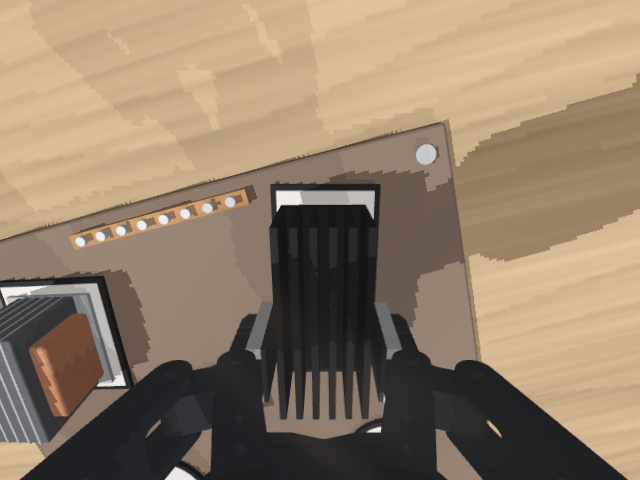

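Run:
```python
from h import *
import pickle;c=pickle.load(open('w12.pkl','rb'))
B=pix2w(c,[(280,206),(369,206)],.0285)[:,:2]*1000
P=pix2w(c,[(270.5,184.5),(380,184.5)],.014)[:,:2]*1000
u=np.array([np.cos(np.radians(-14.2)),np.sin(np.radians(-14.2))]);v=np.array([-u[1],u[0]])
d=P.mean(0)-B.mean(0);print(B,P,d@u,d@v)
```

```text
[[653.80542381 152.55154323]
 [643.44099591 111.95936008]] [[662.89813674 156.55423621]
 [649.3005469  103.2932091 ]] 7.819691709410198 -0.4265334533184228
```

Request:
send_rows --delta_pos '[[0,0.001,0.012],[0,0,0.01],[0,0,0.006],[0,0,0.003],[0,0,0]]' --angular '[[0,0,0],[0,0,0],[0,0,0],[0,0,0],[0,0,0]]'

```text
clock: 14.58
position: [0.6042, 0.1442, 0.0391]
ee_rot: [-0.0, -0.615, 0.789, 0.0]
contact_force: [-0.4, 0.2, -2.0]
width: 0.0386
```

Request:
send_rows --delta_pos '[[0,0,0],[0,0,0],[0,0,0.001]]' --angular '[[0,0,0],[0,0,0],[0,0,0]]'

```text
clock: 14.83
position: [0.6048, 0.1442, 0.0393]
ee_rot: [0.0, -0.615, 0.789, -0.0]
contact_force: [0.6, 0.3, -1.2]
width: 0.0388
```

Request:
send_rows --delta_pos '[[0,0,0.001],[0,0,0.001],[0,0,0],[0,0,0],[0,0,0]]' --angular '[[0,0,0],[0,0,0],[0,0,0],[0,0,0],[0,0,0]]'

```text
clock: 15.25
position: [0.6047, 0.1442, 0.0385]
ee_rot: [0.0, -0.615, 0.789, -0.0]
contact_force: [0.3, 0.7, 0.8]
width: 0.0388
```

Request:
send_rows --delta_pos '[[0,0,0.0005],[0,0,0],[0,0,0]]' --angular '[[0,0,0],[0,0,0],[0,0,0]]'

```text
clock: 15.5
position: [0.6047, 0.1442, 0.0384]
ee_rot: [0.0, -0.615, 0.789, -0.0]
contact_force: [-0.1, -0.6, 2.8]
width: 0.0386
```

Request:
send_rows --delta_pos '[[0,0,0],[0,0,0],[0,0,0],[0,0,0],[0,0,0]]' --angular '[[0,0,0],[0,0,0],[0,0,0],[0,0,0],[0,0,0]]' --hand 56

```text
clock: 15.92
position: [0.6046, 0.1441, 0.038]
ee_rot: [-0.0, -0.615, 0.789, -0.0]
contact_force: [0.6, 0.1, 0.2]
width: 0.0561
```

Request:
send_rows --delta_pos '[[0,0,-0.01],[0,0,-0.03],[0,0,-0.06],[0,0,-0.09],[0,0,-0.09]]' --angular '[[0,0,0],[0,0,0],[0,0,0],[0,0,0],[0,0,0]]'

```text
clock: 16.33
position: [0.6036, 0.144, 0.1505]
ee_rot: [-0.001, -0.615, 0.789, 0.001]
contact_force: [1.3, 0.9, 1.2]
width: 0.0558
```

Request:
send_rows --delta_pos '[[0,0,-0.08],[0,0,-0.04],[0,0,0],[0,0,0],[0,0,0]]' --angular '[[0,0,0],[0,0,0],[0,0,0],[0,0,0],[0,0,0]]'

```text
clock: 16.75
position: [0.6036, 0.144, 0.1969]
ee_rot: [-0.001, -0.615, 0.789, 0.001]
contact_force: [-0.1, -0.2, 0.2]
width: 0.056
```

Run:
```python
from h import *
import pickle
plan([.465,-.293,.2],np.radians(-100))
c=manip.calibration('wrist')
cv2.imwrite('pics/w13.png',manip.get_image('wrist'));pickle.dump(c,open('w13.pkl','wb'))
```

```text
clock 16.75 pos [0.6036 0.144  0.1969] yaw -104.2 deg j6 1.94 w 0.0560
 shift units (present tool axes) [ 1.1442  0.0687 -0.0066]  after turn [ 1.1361  0.1515 -0.0079]  turn units [ 0.03 -0.01 -0.91]
```

View pics/w13.png

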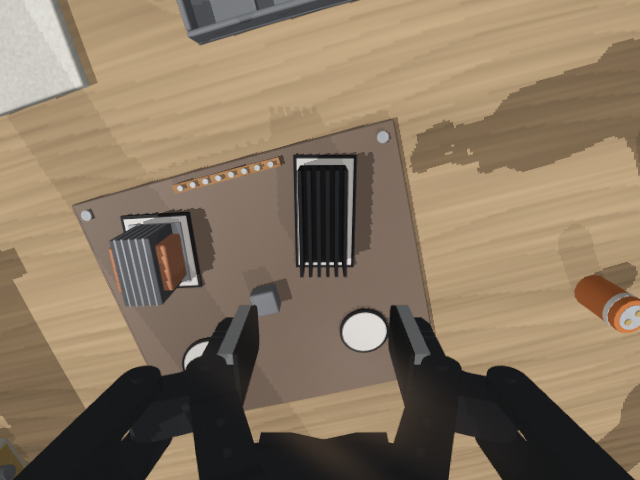

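```bash
cat >> h.py <<'E'
def rows(goal,yaw,n,turnper=None):
    s=manip.get_state();M=Rt(s).as_matrix();cur=np.arctan2(M[1,0],M[0,0])
    e=(yaw-cur+np.pi/2)%np.pi-np.pi/2
    D=np.array(goal)-s['position'];print('turn/row',(-e/n/.08).round(3),'yaw',np.degrees(cur).round(1))
    w=np.ones(n);w[0]=.5;w[-1]=.5;w/=w.sum()
    for k in range(n):
        th=cur+e*k/n
        d=D*w[k]/.4
        print([round(float(x),3) for x in (np.cos(th)*d[0]+np.sin(th)*d[1],np.sin(th)*d[0]-np.cos(th)*d[1],-d[2])])
E
python3 - <<'E'
from h import *
rows([.485,-.28,.2],np.radians(-60),15)
import pickle
c=pickle.load(open('w8.pkl','rb'))
print(pix2w(c,[(362,415),(455,310),(520,355)],.034).round(3))
E
```

```text
turn/row -0.642 yaw -104.2
[0.039, 0.001, -0.0]
[0.078, 0.006, -0.001]
[0.078, 0.01, -0.001]
[0.077, 0.014, -0.001]
[0.077, 0.018, -0.001]
[0.076, 0.022, -0.001]
[0.074, 0.026, -0.001]
[0.073, 0.03, -0.001]
[0.071, 0.033, -0.001]
[0.069, 0.037, -0.001]
[0.067, 0.04, -0.001]
[0.065, 0.044, -0.001]
[0.063, 0.047, -0.001]
[0.06, 0.05, -0.001]
[0.029, 0.027, -0.0]
[[ 0.462 -0.378  0.034]
 [ 0.594 -0.389  0.034]
 [ 0.586 -0.467  0.034]]
```

Request:
send_rows --delta_pos '[[0.039,0.001,0],[0.078,0.006,0],[0.078,0.01,0],[0.077,0.014,0],[0.077,0.018,0]]' --angular '[[0,0,-0.64],[0,0,-0.64],[0,0,-0.64],[0,0,-0.64],[0,0,-0.64]]' --hand 80

```text
clock: 17.22
position: [0.5649, 0.0072, 0.196]
ee_rot: [0.001, 0.711, -0.703, -0.002]
contact_force: [0.1, -1.0, -0.6]
width: 0.08
```

Request:
send_rows --delta_pos '[[0.076,0.022,0],[0.074,0.026,0],[0.073,0.03,0],[0.071,0.033,0],[0.069,0.037,0]]' --angular '[[0,0,-0.64],[0,0,-0.64],[0,0,-0.64],[0,0,-0.64],[0,0,-0.64]]'

```text
clock: 17.63
position: [0.522, -0.1442, 0.1962]
ee_rot: [0.001, 0.795, -0.607, -0.002]
contact_force: [0.6, 0.1, 0.2]
width: 0.0798
```

Request:
send_rows --delta_pos '[[0.067,0.04,0],[0.065,0.044,0],[0.063,0.047,0],[0.06,0.05,0],[0.029,0.027,0]]' --angular '[[0,0,-0.64],[0,0,-0.64],[0,0,-0.64],[0,0,-0.64],[0,0,-0.64]]'

```text
clock: 18.05
position: [0.4833, -0.2818, 0.1961]
ee_rot: [0.001, 0.865, -0.501, -0.002]
contact_force: [0.5, 0.7, 0.6]
width: 0.0801
```

Request:
send_rows --delta_pos '[[0,0,0],[0,0,0],[0,0,0]]' --angular '[[0,0,0],[0,0,0],[0,0,0]]'

```text
clock: 18.3
position: [0.4848, -0.2779, 0.1968]
ee_rot: [-0.001, 0.865, -0.502, -0.001]
contact_force: [-0.3, 0.5, 0.3]
width: 0.08
```

Run:
```python
from h import *
import pickle
plan([.465,-.293,.1],np.radians(-60))
c=manip.calibration('wrist')
cv2.imwrite('pics/w14.png',manip.get_image('wrist'));pickle.dump(c,open('w14.pkl','wb'))
```

```text
clock 18.30 pos [ 0.4848 -0.2779  0.1968] yaw -60.2 deg j6 0.41 w 0.0800
 shift units (present tool axes) [0.0089 0.0615 0.2421]  after turn [0.008  0.0617 0.2421]  turn units [ 0.01  0.04 -0.04]
```

View pics/w14.png

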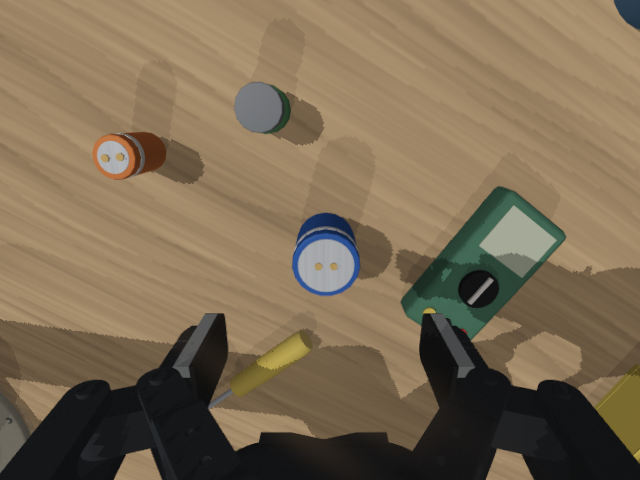

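Run:
```python
from h import *
import pickle;c=pickle.load(open('w14.pkl','rb'));im=cv2.imread('pics/w14.png')
g=cv2.cvtColor(im,cv2.COLOR_BGR2HSV)
# silver tops: low saturation, bright
for n,(x0,x1,y0,y1),z in (('large',(285,365,215,305),.07),('small',(90,140,130,185),.06)):
    m=((g[...,1]<70)&(g[...,2]>110)).astype(np.uint8)*255
    mm=np.zeros_like(m);mm[y0:y1,x0:x1]=m[y0:y1,x0:x1]
    mm=cv2.morphologyEx(mm,cv2.MORPH_OPEN,np.ones((5,5)))
    k=max(cv2.findContours(mm,cv2.RETR_EXTERNAL,cv2.CHAIN_APPROX_NONE)[0],key=cv2.contourArea)
    P=pix2w(c,k.reshape(-1,2),z)[:,:2]*1000
    print(n,cv2.fitEllipse(k),cv2.minEnclosingCircle(P.astype(np.float32)),cv2.fitEllipse(P.astype(np.float32)))
P=pix2w(c,[(292,264),(361,264),(326.5,230),(326.5,296)],.07)*1000;print(P.round(1).tolist())
```

```text
large ((325.6712951660156, 265.1131896972656), (52.08377456665039, 55.437255859375), 88.61541748046875) ((461.5887451171875, -291.70196533203125), 22.598520278930664) ((461.6459655761719, -291.7911682128906), (44.070308685302734, 44.545894622802734), 114.57490539550781)
small ((112.7742919921875, 156.74490356445312), (26.36606216430664, 34.50687026977539), 152.7513885498047) ((454.5296630859375, -108.09410095214844), 12.534069061279297) ((454.66796875, -108.17951202392578), (21.83074378967285, 24.913480758666992), 129.124755859375)
[[449.7, -267.8, 70.0], [476.9, -315.4, 70.0], [487.6, -277.6, 70.0], [438.9, -305.6, 70.0]]
```

Run:
```python
from h import *
rows([.462,-.292,.104],np.radians(-60.2),5)
```

```text
turn/row 0.002 yaw -60.2
[0.0, 0.008, 0.029]
[0.001, 0.017, 0.058]
[0.001, 0.017, 0.058]
[0.001, 0.017, 0.058]
[0.0, 0.008, 0.029]
```

Request:
send_rows --delta_pos '[[0,0.008,0.029],[0.001,0.017,0.058],[0.001,0.017,0.058],[0.001,0.017,0.058],[0,0.008,0.029]]' --angular '[[0,0,0],[0,0,0],[0,0,0],[0,0,0],[0,0,0]]'

```text
clock: 18.77
position: [0.4609, -0.291, 0.1026]
ee_rot: [-0.0, 0.866, -0.501, -0.002]
contact_force: [0.3, 1.5, -0.0]
width: 0.0799
```

Request:
send_rows --delta_pos '[[0,0,0],[0,0,0],[0,0,0]]' --angular '[[0,0,0],[0,0,0],[0,0,0]]'

```text
clock: 19.02
position: [0.4637, -0.2931, 0.1063]
ee_rot: [0.0, 0.866, -0.501, 0.001]
contact_force: [0.1, -0.3, -0.8]
width: 0.0798
```

Run:
```python
from h import *
plan([.462,-.292,.038],np.radians(-60.2))
cv2.imwrite('pics/w15.png',manip.get_image('wrist'))
```

```text
clock 19.02 pos [ 0.4637 -0.2931  0.1063] yaw -60.1 deg j6 0.36 w 0.0798
 shift units (present tool axes) [-0.0047  0.0024  0.1706]  after turn [-0.0044  0.0022  0.1707]  turn units [-0.01 -0.02  0.02]
```

View pics/w15.png

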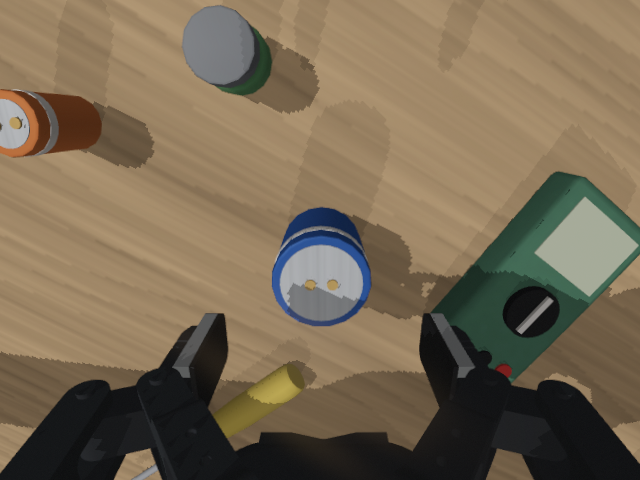

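Request:
send_rows --delta_pos '[[-0.003,0.002,0.03],[0,0,0.05],[0,0,0.045],[0,0,0.03],[0,0,0.015]]' --angular '[[0,0,0],[0,0,0],[0,0,0],[0,0,0],[0,0,0]]'

```text
clock: 19.48
position: [0.4614, -0.2924, 0.0369]
ee_rot: [-0.0, 0.865, -0.501, -0.0]
contact_force: [-1.1, 0.7, -0.4]
width: 0.0802
```

Request:
send_rows --delta_pos '[[0,0,0],[0,0,0]]' --angular '[[0,0,0],[0,0,0]]'

```text
clock: 19.65
position: [0.462, -0.293, 0.0381]
ee_rot: [0.0, 0.865, -0.501, 0.001]
contact_force: [0.4, -0.3, 1.0]
width: 0.0799
```

Request:
send_rows --delta_pos '[[0,0,0],[0,0,0],[0,0,0],[0,0,0],[0,0,0]]' --angular '[[0,0,0],[0,0,0],[0,0,0],[0,0,0],[0,0,0]]' --hand 40 --squeeze 35

```text
clock: 20.07
position: [0.4619, -0.2931, 0.0386]
ee_rot: [0.0, 0.865, -0.501, 0.001]
contact_force: [-1.1, 2.1, 5.6]
width: 0.0541
```

Request:
send_rows --delta_pos '[[0,0,-0.005],[0,0,-0.02],[0,0,-0.05],[0,0,-0.08],[0,0,-0.09]]' --angular '[[0,0,0],[0,0,0],[0,0,0],[0,0,0],[0,0,0]]'

```text
clock: 20.48
position: [0.4597, -0.2916, 0.1349]
ee_rot: [-0.0, 0.865, -0.501, -0.002]
contact_force: [0.8, -0.7, -2.2]
width: 0.0539
```

Run:
```python
from h import *
cv2.imwrite('pics/w16.png',manip.get_image('wrist'))
rows([.470,.2996-.03,.18],np.radians(-90),20)
```

```text
turn/row 0.326 yaw -60.2
[-0.032, -0.019, -0.002]
[-0.065, -0.036, -0.005]
[-0.066, -0.034, -0.005]
[-0.067, -0.033, -0.005]
[-0.068, -0.031, -0.005]
[-0.068, -0.029, -0.005]
[-0.069, -0.027, -0.005]
[-0.07, -0.025, -0.005]
[-0.07, -0.024, -0.005]
[-0.071, -0.022, -0.005]
[-0.072, -0.02, -0.005]
[-0.072, -0.018, -0.005]
[-0.073, -0.016, -0.005]
[-0.073, -0.014, -0.005]
[-0.073, -0.012, -0.005]
[-0.074, -0.01, -0.005]
[-0.074, -0.008, -0.005]
[-0.074, -0.007, -0.005]
[-0.074, -0.005, -0.005]
[-0.037, -0.001, -0.002]
```

View pics/w16.png

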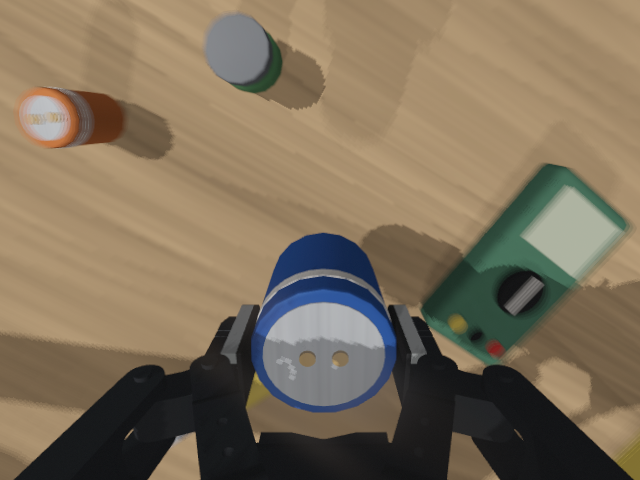

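Request:
send_rows --delta_pos '[[-0.032,-0.019,-0.01],[-0.065,-0.036,-0.02],[-0.066,-0.034,-0.02],[-0.067,-0.033,-0.02],[-0.068,-0.031,-0.015]]' --angular '[[0,0,0.33],[0,0,0.33],[0,0,0.33],[0,0,0.33],[0,0,0.33]]'

```text
clock: 20.95
position: [0.4627, -0.1576, 0.17]
ee_rot: [-0.0, 0.83, -0.558, 0.0]
contact_force: [1.1, 0.0, -1.2]
width: 0.054
```

Request:
send_rows --delta_pos '[[-0.068,-0.029,0],[-0.069,-0.027,0],[-0.07,-0.025,0],[-0.07,-0.024,0],[-0.071,-0.022,0]]' --angular '[[0,0,0.33],[0,0,0.33],[0,0,0.33],[0,0,0.33],[0,0,0.33]]'

```text
clock: 21.37
position: [0.4645, -0.009, 0.1695]
ee_rot: [-0.0, 0.791, -0.611, 0.0]
contact_force: [0.4, 0.2, -1.9]
width: 0.0536
```

Request:
send_rows --delta_pos '[[-0.072,-0.02,0],[-0.072,-0.018,0],[-0.073,-0.016,0],[-0.073,-0.014,0],[-0.073,-0.012,0]]' --angular '[[0,0,0.33],[0,0,0.33],[0,0,0.33],[0,0,0.33],[0,0,0.33]]'

```text
clock: 21.78
position: [0.4664, 0.1398, 0.1695]
ee_rot: [0.0, 0.749, -0.662, 0.0]
contact_force: [0.6, 0.5, -1.4]
width: 0.054
```

Request:
send_rows --delta_pos '[[-0.074,-0.01,0],[-0.074,-0.008,0],[-0.074,-0.007,0],[-0.074,-0.005,0],[-0.037,-0.001,0]]' --angular '[[0,0,0.33],[0,0,0.33],[0,0,0.33],[0,0,0.33],[0,0,0.33]]'

```text
clock: 22.2
position: [0.4687, 0.2755, 0.1694]
ee_rot: [0.001, -0.705, 0.709, 0.001]
contact_force: [-0.0, -0.0, -0.6]
width: 0.0539
```

Request:
send_rows --delta_pos '[[0,0,0],[0,0,0],[0,0,0]]' --angular '[[0,0,0],[0,0,0],[0,0,0]]'

```text
clock: 22.45
position: [0.4685, 0.2714, 0.1691]
ee_rot: [-0.001, -0.705, 0.709, -0.0]
contact_force: [0.0, -1.0, -1.2]
width: 0.0539
```

Run:
```python
from h import *
import pickle
plan([.470,.2996,.18],np.radians(-90))
c=manip.calibration('wrist')
cv2.imwrite('pics/w17.png',manip.get_image('wrist'));pickle.dump(c,open('w17.pkl','wb'))
```

```text
clock 22.45 pos [0.4685 0.2714 0.1691] yaw -90.4 deg j6 1.98 w 0.0539
 shift units (present tool axes) [-0.0704 -0.0033 -0.0273]  after turn [-0.0705 -0.0038 -0.0272]  turn units [ 0.01 -0.02 -0.08]
```

View pics/w17.png

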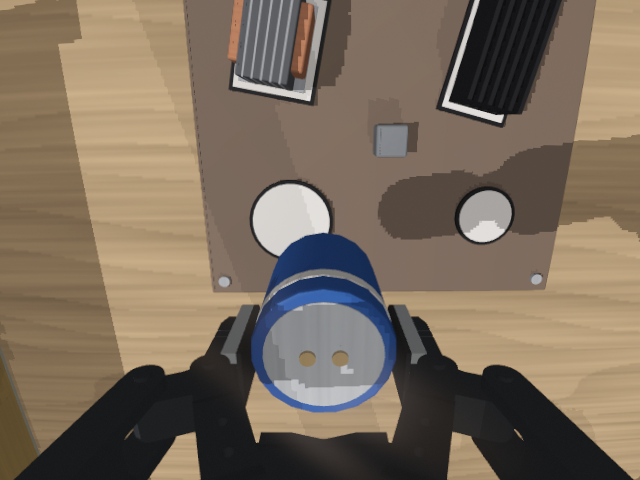

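Run:
```python
from h import *
import pickle;c=pickle.load(open('w17.pkl','rb'));im=cv2.imread('pics/w17.png')
print('can',pix2w(c,[(324.5,355),(252.5,350),(396.5,350)],.2006).round(4))
m=np.zeros((480,640),np.uint8);m[185:245,455:515]=(cv2.cvtColor(im,cv2.COLOR_BGR2GRAY)[185:245,455:515]>115)*255
k=max(cv2.findContours(m,cv2.RETR_EXTERNAL,cv2.CHAIN_APPROX_NONE)[0],key=cv2.contourArea)
print('small pad',cv2.fitEllipse((pix2w(c,k.reshape(-1,2),.014)[:,:2]*1000).astype(np.float32)))
g=cv2.cvtColor(im,cv2.COLOR_BGR2GRAY)
m=np.zeros((480,640),np.uint8);m[178:262,246:336]=(g[178:262,246:336]>170)*255
k=max(cv2.findContours(m,cv2.RETR_EXTERNAL,cv2.CHAIN_APPROX_NONE)[0],key=cv2.contourArea).reshape(-1,2)
k=k[(k[:,1]<225)|(k[:,0]<262)]
print(k.min(0),k.max(0));P=(pix2w(c,k,.014)[:,:2]*1000);print('large pad',cv2.fitEllipse(P.astype(np.float32)))
```

```text
can [[0.4696 0.2718 0.2006]
 [0.4719 0.2979 0.2006]
 [0.4714 0.2456 0.2006]]
small pad ((473.3331604003906, 134.69691467285156), (43.89638137817383, 44.38529968261719), 101.95586395263672)
[253 184] [328 243]
large pad ((470.2345886230469, 299.5543518066406), (62.80706024169922, 63.603153228759766), 17.367475509643555)
```

Request:
send_rows --delta_pos '[[-0.025,-0.001,0.02],[-0.035,-0.002,0.04],[-0.01,0,0.07],[0,0,0.07],[0,0,0.05]]' --angular '[[0,0,0],[0,0,0],[0,0,0],[0,0,0],[0,0,0]]'

```text
clock: 22.92
position: [0.4693, 0.2997, 0.0669]
ee_rot: [-0.001, -0.704, 0.71, 0.0]
contact_force: [-0.3, -0.6, -2.2]
width: 0.0539
```

Request:
send_rows --delta_pos '[[0,0,0],[0,0,0],[0,0,0]]' --angular '[[0,0,0],[0,0,0],[0,0,0]]'

```text
clock: 23.17
position: [0.4713, 0.3005, 0.0702]
ee_rot: [0.001, -0.704, 0.71, -0.0]
contact_force: [0.1, 0.4, -1.4]
width: 0.0542
```

Run:
```python
from h import *
plan([.4697,.2996,.0525])
cv2.imwrite('pics/w18.png',manip.get_image('wrist'))
```

```text
clock 23.17 pos [0.4713 0.3005 0.0702] yaw -90.5 deg j6 2.02 w 0.0542
 shift units (present tool axes) [0.0022 0.0041 0.0442]  after turn [0.0022 0.004  0.0442]  turn units [-0.02  0.01 -0.  ]
```

View pics/w18.png

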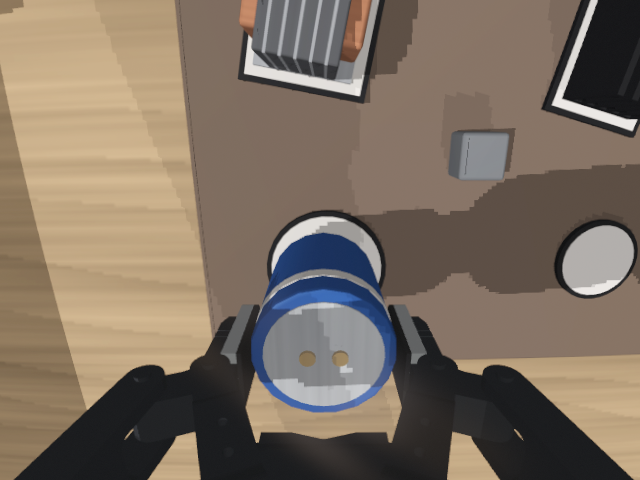

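Request:
send_rows --delta_pos '[[0.002,0.003,0.012],[0,0,0.013],[0,0,0.009],[0,0,0.005],[0,0,0.001]]' --angular '[[0,0,0],[0,0,0],[0,0,0],[0,0,0],[0,0,0]]'

```text
clock: 23.63
position: [0.4687, 0.2992, 0.0528]
ee_rot: [-0.0, -0.705, 0.71, 0.0]
contact_force: [-0.3, 0.1, -1.6]
width: 0.0539
```

Request:
send_rows --delta_pos '[[0,0,0],[0,0,0],[0,0,0]]' --angular '[[0,0,0],[0,0,0],[0,0,0]]'

```text
clock: 23.88
position: [0.4692, 0.2995, 0.0534]
ee_rot: [0.0, -0.705, 0.71, -0.0]
contact_force: [0.2, 0.1, -1.6]
width: 0.054
```

Request:
send_rows --delta_pos '[[0,0,0.001],[0,0,0.001],[0,0,0.0005],[0,0,0],[0,0,0]]' --angular '[[0,0,0],[0,0,0],[0,0,0],[0,0,0],[0,0,0]]'

```text
clock: 24.3
position: [0.4692, 0.2995, 0.0527]
ee_rot: [0.0, -0.705, 0.71, -0.0]
contact_force: [-0.6, -0.3, 2.1]
width: 0.0539
```

Contact felt (−1.6 → +2.1 N). Release and retreat.

Request:
send_rows --delta_pos '[[0,0,0],[0,0,0],[0,0,0],[0,0,0],[0,0,0]]' --angular '[[0,0,0],[0,0,0],[0,0,0],[0,0,0],[0,0,0]]' --hand 74

```text
clock: 24.72
position: [0.4691, 0.2994, 0.0522]
ee_rot: [-0.0, -0.705, 0.71, -0.0]
contact_force: [1.0, 0.3, 0.2]
width: 0.0743
```

Request:
send_rows --delta_pos '[[0,0,-0.01],[0,0,-0.03],[0,0,-0.06],[0,0,-0.09],[0,0,-0.09]]' --angular '[[0,0,0],[0,0,0],[0,0,0],[0,0,0],[0,0,0]]'

```text
clock: 25.13
position: [0.4682, 0.299, 0.1648]
ee_rot: [-0.001, -0.705, 0.71, 0.0]
contact_force: [0.3, 0.2, -0.5]
width: 0.0739
```

Request:
send_rows --delta_pos '[[0,0,-0.06],[0,0,-0.02],[0,0,0],[0,0,0],[0,0,0]]' --angular '[[0,0,0],[0,0,0],[0,0,0],[0,0,0],[0,0,0]]'

```text
clock: 25.55
position: [0.4678, 0.2988, 0.1944]
ee_rot: [-0.002, -0.705, 0.71, 0.001]
contact_force: [0.0, 0.1, -0.7]
width: 0.0738
```

Run:
```python
from h import *
import pickle
c=manip.calibration('wrist')
cv2.imwrite('pics/w19.png',manip.get_image('wrist'));pickle.dump(c,open('w19.pkl','wb'))
rows([.4545,-.108,.19],np.radians(-90),13)
```

```text
turn/row -0.007 yaw -90.4
[0.042, 0.001, 0.0]
[0.085, 0.002, 0.001]
[0.085, 0.002, 0.001]
[0.085, 0.002, 0.001]
[0.085, 0.002, 0.001]
[0.085, 0.002, 0.001]
[0.085, 0.002, 0.001]
[0.085, 0.002, 0.001]
[0.085, 0.003, 0.001]
[0.085, 0.003, 0.001]
[0.085, 0.003, 0.001]
[0.085, 0.003, 0.001]
[0.042, 0.001, 0.0]
```

View pics/w19.png

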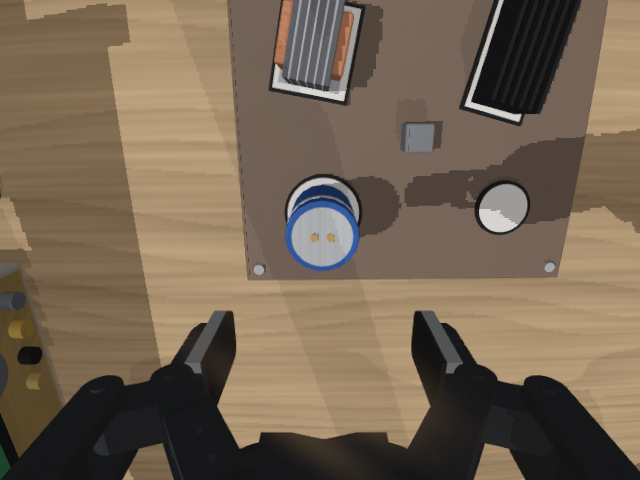

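Large can stands on its pad (blue can at (322,235), pad ring around it). On to the orange can.

Request:
send_rows --delta_pos '[[0.042,0.001,0],[0.085,0.002,0],[0.085,0.002,0],[0.085,0.002,0],[0.085,0.002,0]]' --angular '[[0,0,0],[0,0,0],[0,0,0],[0,0,0],[0,0,0]]' --hand 60

```text
clock: 26.02
position: [0.463, 0.1452, 0.1944]
ee_rot: [-0.002, -0.705, 0.709, 0.001]
contact_force: [-0.0, -0.9, 0.5]
width: 0.0601
```

Request:
send_rows --delta_pos '[[0.085,0.002,0],[0.085,0.002,0],[0.085,0.002,0],[0.085,0.003,0],[0.085,0.003,0]]' --angular '[[0,0,0],[0,0,0],[0,0,0],[0,0,0],[0,0,0]]'

```text
clock: 26.43
position: [0.457, -0.0247, 0.1947]
ee_rot: [-0.001, -0.705, 0.71, 0.001]
contact_force: [1.5, 0.1, -0.4]
width: 0.0599
```

Request:
send_rows --delta_pos '[[0.085,0.003,0],[0.085,0.003,0],[0.042,0.001,0],[0,0,0.06],[0,0,0.06]]' --angular '[[0,0,0],[0,0,0],[0,0,0],[0,0,0],[0,0,0]]'

```text
clock: 26.85
position: [0.4552, -0.1097, 0.1473]
ee_rot: [0.0, -0.704, 0.711, -0.001]
contact_force: [-0.4, 1.0, -0.4]
width: 0.0604
```

Request:
send_rows --delta_pos '[[0,0,0.03],[0,0,0],[0,0,0],[0,0,0]]' --angular '[[0,0,0],[0,0,0],[0,0,0],[0,0,0]]'

```text
clock: 27.18
position: [0.4552, -0.1081, 0.1363]
ee_rot: [-0.0, -0.705, 0.71, 0.0]
contact_force: [-0.1, -0.4, 0.5]
width: 0.0601
```

Run:
```python
from h import *
import pickle
c=manip.calibration('wrist')
plan([.4545,-.108,.036],np.radians(-90))
im=manip.get_image('wrist');cv2.imwrite('pics/w20.png',im);pickle.dump(c,open('w20.pkl','wb'))
```

```text
clock 27.18 pos [ 0.4552 -0.1081  0.1363] yaw -90.4 deg j6 1.20 w 0.0601
 shift units (present tool axes) [-0.0003  0.0017  0.2508]  after turn [-0.0003  0.0017  0.2508]  turn units [ 0.   -0.   -0.09]
```

View pics/w20.png

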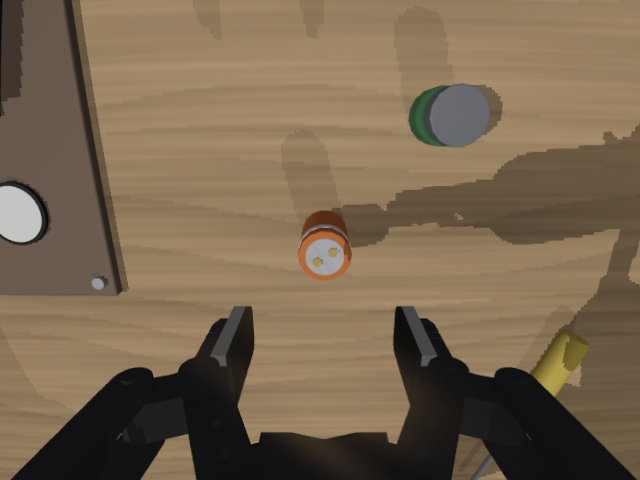

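Run:
```python
from h import *
import pickle
c=pickle.load(open('w20.pkl','rb'))
print(pix2w(c,[(325,255.5),(325,280),(325,231)],.06))
```

```text
[[ 0.45521344 -0.1084546   0.06      ]
 [ 0.43807646 -0.10833383  0.06      ]
 [ 0.47158198 -0.10857047  0.06      ]]
```

Request:
send_rows --delta_pos '[[0,0,0.04],[0,0,0.07],[0,0,0.07],[0,0,0.045],[0,0,0.02]]' --angular '[[0,0,0],[0,0,0],[0,0,0],[0,0,0],[0,0,0]]'

```text
clock: 27.65
position: [0.4541, -0.1076, 0.037]
ee_rot: [-0.0, -0.705, 0.71, 0.001]
contact_force: [-0.7, -0.2, 1.2]
width: 0.0602
```

Request:
send_rows --delta_pos '[[0,0,0.003],[0,0,0]]' --angular '[[0,0,0],[0,0,0]]'

```text
clock: 27.82
position: [0.4557, -0.1083, 0.0377]
ee_rot: [0.0, -0.705, 0.71, -0.001]
contact_force: [-0.5, -0.1, 0.8]
width: 0.0599
```

Run:
```python
from h import *
plan([.4545,-.108,.036])
im=manip.get_image('wrist');cv2.imwrite('pics/w21.png',im)
```

```text
clock 27.82 pos [ 0.4557 -0.1083  0.0377] yaw -90.4 deg j6 1.20 w 0.0599
 shift units (present tool axes) [-0.0007  0.0029  0.0042]  after turn [-0.0007  0.0029  0.0042]  turn units [-0.01 -0.01  0.  ]
```

View pics/w21.png

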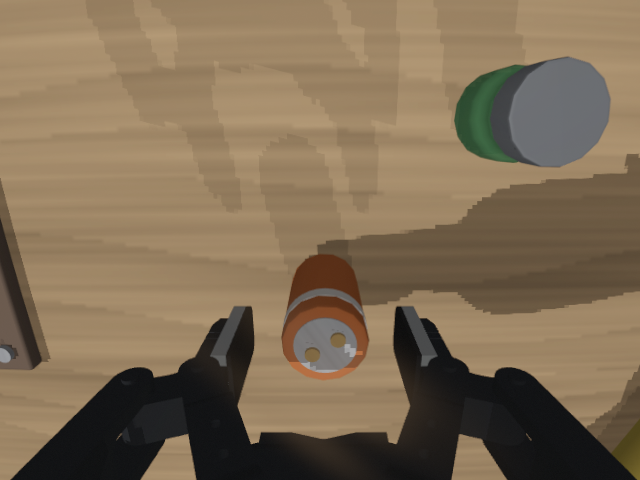

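Request:
send_rows --delta_pos '[[0,0,0],[0,0,0],[0,0,0],[0,0,0],[0,0,0]]' --angular '[[0,0,0],[0,0,0],[0,0,0],[0,0,0],[0,0,0]]' --hand 20 --squeeze 30

```text
clock: 28.28
position: [0.456, -0.1085, 0.0384]
ee_rot: [0.001, -0.705, 0.71, -0.001]
contact_force: [-1.5, -0.7, 6.8]
width: 0.0338
```

Request:
send_rows --delta_pos '[[0,0,0],[0,0,-0.02],[0,0,-0.05],[0,0,-0.08],[0,0,-0.09]]' --angular '[[0,0,0],[0,0,0],[0,0,0],[0,0,0],[0,0,0]]'

```text
clock: 28.7
position: [0.4532, -0.1074, 0.1333]
ee_rot: [-0.001, -0.705, 0.71, 0.002]
contact_force: [1.2, 0.4, -1.4]
width: 0.0339
```

Run:
```python
from h import *
im=manip.get_image('wrist');cv2.imwrite('pics/w22.png',im)
rows([.473,.115,.15],np.radians(-90.4),10)
```

```text
turn/row -0.0 yaw -90.4
[-0.031, -0.002, -0.001]
[-0.062, -0.004, -0.003]
[-0.062, -0.004, -0.003]
[-0.062, -0.004, -0.003]
[-0.062, -0.004, -0.003]
[-0.062, -0.004, -0.003]
[-0.062, -0.004, -0.003]
[-0.062, -0.004, -0.003]
[-0.062, -0.004, -0.003]
[-0.031, -0.002, -0.001]
```

View pics/w22.png

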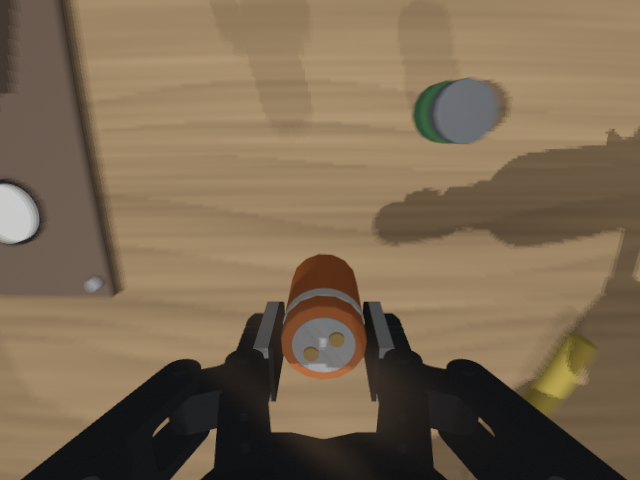

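Request:
send_rows --delta_pos '[[-0.031,-0.002,-0.003],[-0.062,-0.004,-0.003],[-0.062,-0.004,-0.003],[-0.062,-0.004,-0.003],[-0.062,-0.004,-0.003]]' --angular '[[0,0,0],[0,0,0],[0,0,0],[0,0,0],[0,0,0]]'

```text
clock: 29.17
position: [0.4627, 0.0045, 0.1395]
ee_rot: [0.0, -0.704, 0.71, -0.0]
contact_force: [-0.0, 0.2, -0.1]
width: 0.0339
```

Request:
send_rows --delta_pos '[[-0.062,-0.004,-0.003],[-0.062,-0.004,-0.003],[-0.062,-0.004,0],[-0.062,-0.004,0],[-0.031,-0.002,0]]' --angular '[[0,0,0],[0,0,0],[0,0,0],[0,0,0],[0,0,0]]'

```text
clock: 29.58
position: [0.4708, 0.1175, 0.1419]
ee_rot: [0.001, -0.705, 0.709, 0.0]
contact_force: [0.5, -0.3, -0.5]
width: 0.0341
```

Request:
send_rows --delta_pos '[[0,0,0],[0,0,0],[0,0,0]]' --angular '[[0,0,0],[0,0,0],[0,0,0]]'

```text
clock: 29.83
position: [0.4706, 0.1144, 0.1415]
ee_rot: [-0.0, -0.705, 0.71, -0.0]
contact_force: [-0.8, 0.2, -0.8]
width: 0.034
```

Run:
```python
from h import *
import pickle
c=manip.calibration('wrist')
plan([.4735,.1347,.066])
im=manip.get_image('wrist');cv2.imwrite('pics/w23.png',im);pickle.dump(c,open('w23.pkl','wb'))
```

```text
clock 29.83 pos [0.4706 0.1144 0.1415] yaw -90.4 deg j6 1.67 w 0.0340
 shift units (present tool axes) [-0.0508 -0.0068  0.1887]  after turn [-0.0507 -0.0068  0.1888]  turn units [ 0.   -0.01 -0.  ]
```

View pics/w23.png

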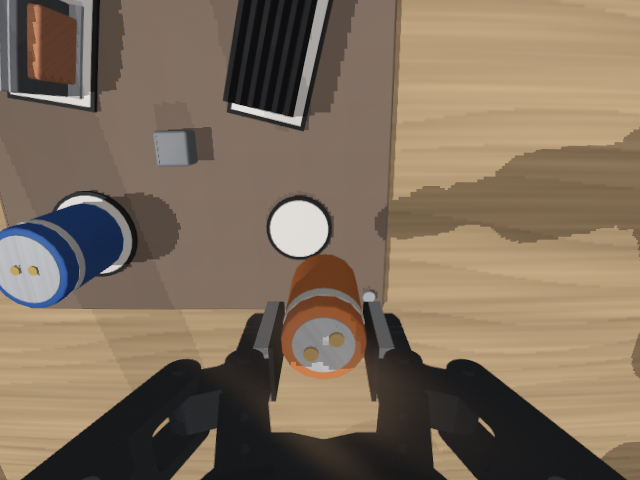

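Run:
```python
from h import *
import pickle
c=pickle.load(open('w23.pkl','rb'));im=cv2.imread('pics/w23.png')
m=np.zeros((480,640),np.uint8);m[195:262,265:335]=(cv2.cvtColor(im,cv2.COLOR_BGR2GRAY)[195:262,265:335]>150)*255
k=max(cv2.findContours(m,cv2.RETR_EXTERNAL,cv2.CHAIN_APPROX_NONE)[0],key=cv2.contourArea)
print('small pad',cv2.fitEllipse((pix2w(c,k.reshape(-1,2),.014)[:,:2]*1000).astype(np.float32)))
z=.1415-.0382+.06
print(pix2w(c,[(324,343),(324,378),(281.5,338),(367,338)],z).round(4))
```

```text
small pad ((473.7318420410156, 134.09024047851562), (44.10697555541992, 44.39998245239258), 70.94116973876953)
[[0.4704 0.1149 0.1633]
 [0.4538 0.1151 0.1633]
 [0.4728 0.1314 0.1633]
 [0.4725 0.0982 0.1633]]
```

Request:
send_rows --delta_pos '[[-0.02,-0.003,0.01],[-0.025,-0.003,0.03],[-0.005,0,0.05],[0,0,0.06],[0,0,0.035]]' --angular '[[0,0,0],[0,0,0],[0,0,0],[0,0,0],[0,0,0]]'

```text
clock: 30.3
position: [0.4724, 0.1347, 0.0655]
ee_rot: [-0.001, -0.704, 0.71, 0.001]
contact_force: [0.1, 0.0, -0.4]
width: 0.0337
```

Request:
send_rows --delta_pos '[[0,0,0],[0,0,0],[0,0,0]]' --angular '[[0,0,0],[0,0,0],[0,0,0]]'

```text
clock: 30.55
position: [0.4743, 0.1349, 0.0681]
ee_rot: [0.001, -0.704, 0.71, -0.0]
contact_force: [0.7, -0.2, -0.0]
width: 0.0338
```

Run:
```python
from h import *
plan([.4733,.134,.053])
im=manip.get_image('wrist');cv2.imwrite('pics/w24.png',im)
```

```text
clock 30.55 pos [0.4743 0.1349 0.0681] yaw -90.5 deg j6 1.71 w 0.0338
 shift units (present tool axes) [0.0023 0.0026 0.0378]  after turn [0.0023 0.0026 0.0378]  turn units [-0.02  0.   -0.  ]
```

View pics/w24.png

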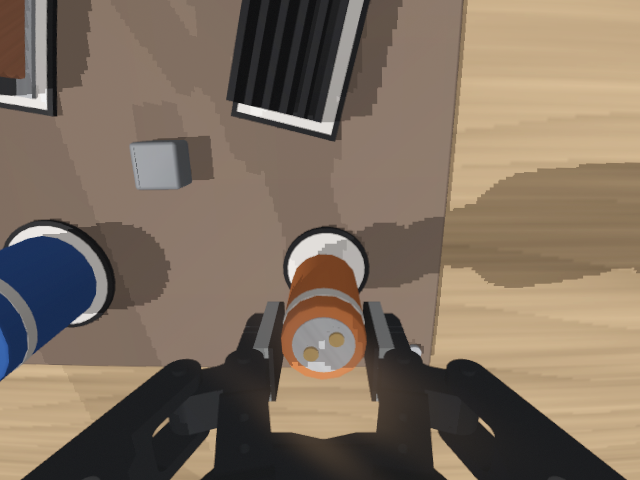

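Request:
send_rows --delta_pos '[[0.002,0.002,0.01],[0,0,0.012],[0,0,0.009],[0,0,0.005],[0,0,0.001]]' --angular '[[0,0,0],[0,0,0],[0,0,0],[0,0,0],[0,0,0]]'

```text
clock: 31.02
position: [0.4724, 0.1341, 0.0525]
ee_rot: [-0.0, -0.705, 0.71, 0.0]
contact_force: [-1.3, -1.3, 2.7]
width: 0.0335
```

Request:
send_rows --delta_pos '[[0,0,0],[0,0,0],[0,0,0]]' --angular '[[0,0,0],[0,0,0],[0,0,0]]'

```text
clock: 31.27
position: [0.4728, 0.1342, 0.0527]
ee_rot: [0.0, -0.705, 0.71, -0.0]
contact_force: [-0.5, 0.0, -1.1]
width: 0.0335
```

Request:
send_rows --delta_pos '[[0,0,0.0005],[0,0,0.0005],[0,0,0],[0,0,0],[0,0,0]]' --angular '[[0,0,0],[0,0,0],[0,0,0],[0,0,0],[0,0,0]]'

```text
clock: 31.68
position: [0.4728, 0.1342, 0.0525]
ee_rot: [0.0, -0.705, 0.71, -0.0]
contact_force: [-0.1, -1.1, 2.4]
width: 0.0339
```

Request:
send_rows --delta_pos '[[0,0,0.0005],[0,0,0],[0,0,0]]' --angular '[[0,0,0],[0,0,0],[0,0,0]]'

```text
clock: 31.93
position: [0.4728, 0.1342, 0.0524]
ee_rot: [0.0, -0.705, 0.71, -0.0]
contact_force: [-1.3, 0.3, 5.0]
width: 0.0338
```

Firm contact. Release and retreat.

Request:
send_rows --delta_pos '[[0,0,0],[0,0,0],[0,0,0],[0,0,0],[0,0,0]]' --angular '[[0,0,0],[0,0,0],[0,0,0],[0,0,0],[0,0,0]]' --hand 54

```text
clock: 32.35
position: [0.4726, 0.1341, 0.0519]
ee_rot: [-0.0, -0.705, 0.71, 0.0]
contact_force: [-0.4, -0.2, 0.7]
width: 0.054
```

Request:
send_rows --delta_pos '[[0,0,-0.01],[0,0,-0.03],[0,0,-0.06],[0,0,-0.09],[0,0,-0.09]]' --angular '[[0,0,0],[0,0,0],[0,0,0],[0,0,0],[0,0,0]]'

```text
clock: 32.77
position: [0.4716, 0.134, 0.1648]
ee_rot: [-0.001, -0.705, 0.71, 0.001]
contact_force: [1.6, 0.2, 0.4]
width: 0.0538
```

Request:
send_rows --delta_pos '[[0.04,0,-0.05],[0.08,0,-0.02],[0.09,0,0],[0.09,0,0],[0.08,0,0]]' --angular '[[0,0,0],[0,0,0],[0,0,0],[0,0,0],[0,0,0]]'

```text
clock: 33.18
position: [0.4714, -0.0195, 0.1928]
ee_rot: [0.0, -0.705, 0.709, -0.001]
contact_force: [1.0, 0.4, 0.4]
width: 0.0542
```

Request:
send_rows --delta_pos '[[0.08,0,0],[0.08,0,0],[0.05,0,0],[0,0,0],[0,0,0]]' --angular '[[0,0,0],[0,0,0],[0,0,0],[0,0,0],[0,0,0]]'

```text
clock: 33.6
position: [0.4708, -0.1025, 0.1922]
ee_rot: [0.0, -0.704, 0.711, 0.0]
contact_force: [-1.1, 0.8, 0.5]
width: 0.054
```

Run:
```python
from h import *
im=manip.get_image('top');sc=manip.get_image('scene')
cv2.imwrite('pics/top_end.png',im);cv2.imwrite('pics/sc_end.png',sc)
cv2.imwrite('pics/te.png',cv2.resize(im[170:320,110:270],None,fx=4,fy=4,interpolation=cv2.INTER_CUBIC))
cv2.imwrite('pics/se.png',cv2.resize(sc[90:250,280:460],None,fx=3.7,fy=3.7,interpolation=cv2.INTER_CUBIC))
a=cv2.imread('pics/top0.png')
for n,(x0,x1,y0,y1) in {'jar':(370,394,228,252),'meter':(474,518,216,292)}.items():
    print(n,cv2.absdiff(a[y0:y1,x0:x1],im[y0:y1,x0:x1]).mean())
```

```text
jar 51.464699074074076
meter 18.50907097288676
```

View pics/te.png

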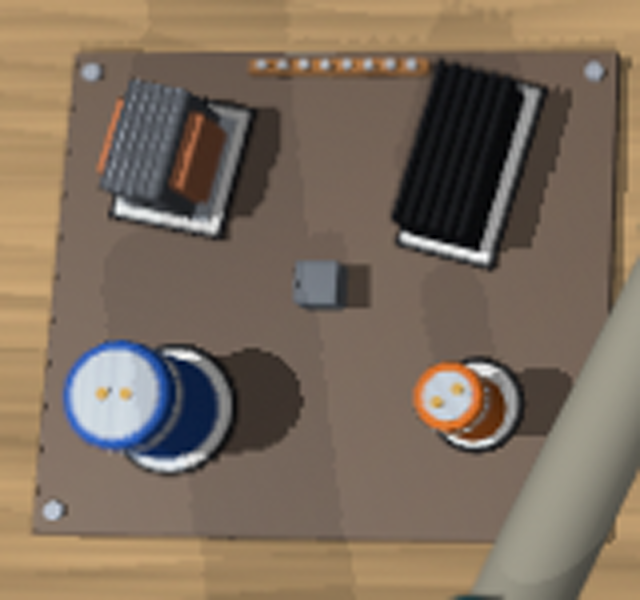

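View pics/se.png

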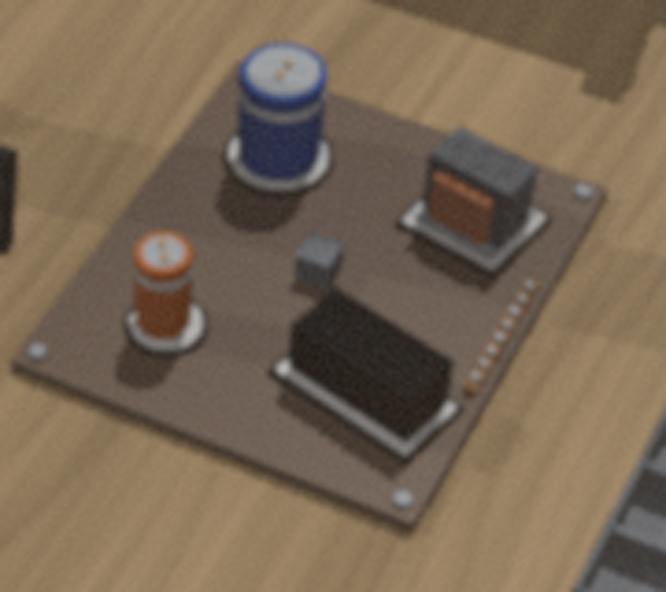

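View pics/top_end.png

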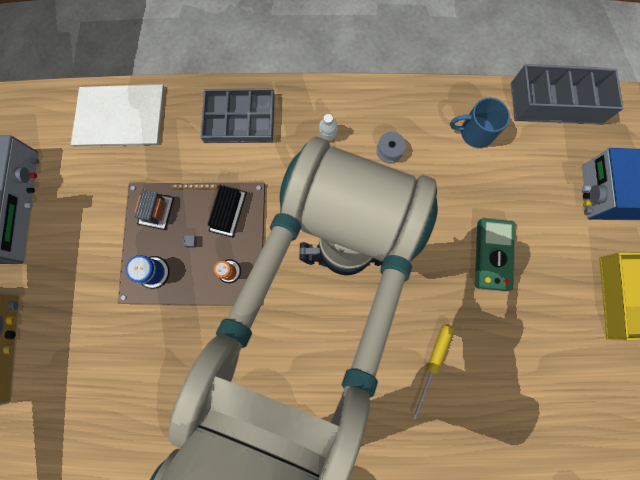

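Run:
```python
from h import *
c=manip.calibration('wrist');im=manip.get_image('wrist');cv2.imwrite('pics/w25.png',im)
print(w2pix(c,[[.5405,-.189,.055]]))
a=cv2.imread('pics/scene0.png');b=cv2.imread('pics/sc_end.png')
cv2.imwrite('pics/cmp.png',np.hstack([a[260:440,130:330],b[260:440,130:330]]))
```

```text
[[441.86418144 138.15278391]]
```

View pics/w25.png

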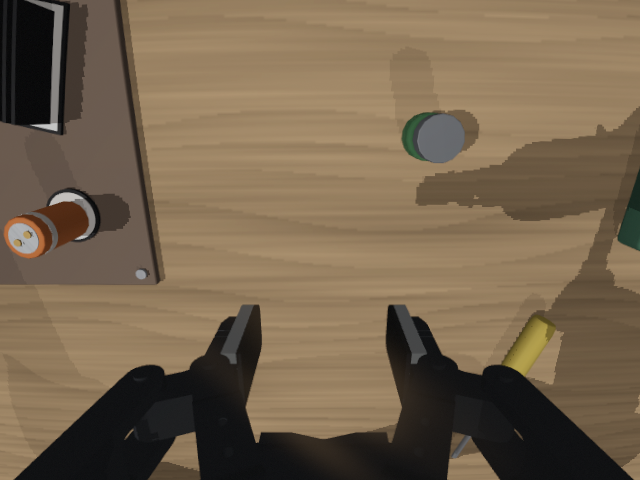

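View pics/cmp.png

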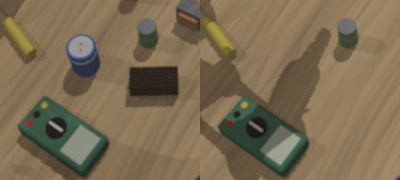

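The jar top is at (440,138) and was predicted at (442,138), so it hasn't moved; the meter hasn't either. Handing in.

```bash
python3 -c "
from rig import manip
print(manip.sign_off())"
```

```text
the job is handed in; nothing more can be done
None
```

I refitted all four components in the order asked: transformer, heat sink, large blue capacitor, small orange capacitor. I lowered each until the wrist force showed contact (final readings 1.5 to 5 N), then released it and backed the gripper off. The clock stood at about 34 s of the 133 s allowed when I handed in.

- **Fit on the pads:** The last top and scene pictures show every part upright inside its border. Just before lowering, the transformer and heat sink measured about 8 mm from the back border (8 mm is ideal) and within about 0.5 mm of centre sideways. Each was lined up to within about half a degree of its pad. Both cans came out within about 1 mm of pad centre.
- **Bystanders:** The jar's top appears within 2 pixels of where I predicted it, and the meter looks the same in before and after pictures.
- **Checks that disagreed:** The top camera put the pad centres about 2 to 3 mm lower in y than the wrist camera did; I followed the wrist camera, which was consistent between views. My before/after pixel comparison was unusable, because the arm hid the jar and cast a shadow on the meter. I checked those two by eye and with the wrist camera instead.

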